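# Tap the vial stage to its mark under the lens and clamp it

## Robot

A 6-joint arm with a two-finger parallel gripper is mounted at the origin on a cart in front of the work surface, level with it; the furniture and walls round the work are solid. World frame = base frame: x ahead of the robot, y to its left, z up, the work surface at z = 0. Lengths are in m, angles in rad, forces in N, time in s.
With the tool pointing down it reaches from about 0.25 to 0.775 m from the base axis. Payload 4 kg.
Tool frame: the origin (TCP) lies at the very end of the fingers, on their centre line; the grasp point (between the pads) lies 19 mm behind it; z points along the fingers, y is the line along which they close (so a half turn about z gives the same grasp; the last joint's range is limited). The gripper opens to 85 mm and grips with 20 to 120 N. Pads are 22 mm wide; open, the fingers measure 114 mm over their backs; the gripper's body (76 mm by 85 mm) begins 54 mm behind the grasp point. The pads swing forward as they close: fully open they stand 13 mm farther back than shut.
Start: joints at [-1.323, 0.087, 1.371, -0, 1.684, -0.103], TCP at [0.189, -0.517, 0.2] pointing down, gripper open.
Joint ranges: [-3.1, 3.1], [-0.76, 2.03], [0.27, 2.55], [-1.08, 4.22], [0.17, 2.65], [-2.57, 2.57]. Speed limits (rad/s): [2.79, 2.79, 3.14, 3.14, 3.14, 3.14].

## Interface

Orientations are given as a unit quaternion [x, y, z, w].
In Python, from bench import manip, camera, models gives the robot as it stands.
- The arm moves only by the shell command python3 -m inch 'ROWS' [OPENING] [FORCE]. ROWS is JSON, a list of rows, each an object of numbers: "dx", "dy", "dz": the shift along the world's x, y, z in cm; "ax", "ay", "az": the turn, a rotation vector about the world's x, y, z in rad. A call has 1 to 5 rows; each row shifts and turns the commanded pose from where the row before left it; what a row does not reach is not made up. A row lasts 1/8 s, in which the tool goes at most 62.5 mm and 10.7 degrees, less where a joint would pass 70% of its speed; a pose out of reach is approached as far as the arm can. A call is refused whole if a number of a shift passes 6.25 or a number of a turn 0.188, either way. A call with a gripper value outside its range is refused whole. OPENING is the opening in per cent of the stroke, from 0 (shut) to 100 (fully open), set as the call begins (- or left out, the last holds). The fingers move at their own pace and stop on an object; FORCE is the grip in N (left out, the last holds). Time passes only in rows, so rows that do not move let the fingers close. It gives the time, the measured TCP pose, the force, the opening and the grip force at its end, in the units of the state.
- manip.read_state(): the state, without advancing time (a new reading comes with each control period).
- camera(name): name is "scene" or "top" or "wrist"; returns a dict with "img" (384x512x3 uint8, blue, green, red), "K" (3x3 intrinsics, pixels), "cam_to_world" (4x4, takes a point from camera to world coordinates). Camera axes: x right, y down, z forward; pixel columns grow to the right and rows downward; lengths in m; the calibration is good to about 2 mm. A picture is of the moment at which its call begins. There is no depth.
- manip.finish_job(): hands the job in; it is judged then, once.
Trained networks look in a picture, given as the dict that the camera call returned (one of the last four; its "shot" number tells which), for a name from the list of things; names that differ only in an ending like _2 or _b are one class to them, and where a whole thing is asked for, a point or a joint stands for the part that bears it (a point fixed in the world has none). Each returns a list of dicts, best first, with "conf" (0 to 1); they miss things now and then, are a little off and sometimes report something else, mostly with a low value. They report only what shows in the picture. A call takes as long as a camera call.
- models.masks_of(picture, name): "mask" (384x512 bool, what is visible of it) and "pixel" ([column, row] in pixels, amid what is visible of it).
The state is a dict: "clock": time; "q": joint angles; "qd": joint speeds; "tau": joint torques, N m; "tcp_pos": TCP position; "tool_rot": TCP orientation; "ft_force": force on the tool from outside, world axes, zero at the start; "wrist_torque": the same for the moment, N m; "width": finger opening in m; "gripper_force": force on a finger pad.
Only numpy, scipy, OpenCV 4.12 (cv2) and the standard library are available. Lean on these libraries where they do the work, as an engineer would, in place of code of your own. Each camera call takes 0.05 s, during which the arm holds its last target. There are 200 camera calls.

## Task

Get the vial ready for viewing: move the stiff carriage of the viewing station away from you with gentle nudges on its sprung black push pad, until its black pointer lines up with the red mark on the scale. Come up to the mark from the near side only and do not run past it (that would leave slack in the slide), and keep the vial standing untouched in its cup. Then let go of the pad and swing the clamp lever with the red knob all the way over to lock the carriage, leaving pointer on mark and the things around it where they are.

Things in the scene. Friction and masses are not known exactly. Their poses are not given: they have to be found in the camera images.
- station: Grey viewing station fixed on the bench: base plate 245 x 120 mm, top 12 mm high; along it a steel rail (42 mm wide, top 28 mm high), white scale on its left, lens head over its far half on a post (radius 8 mm, at station (100, -48) mm). Origin: centre of the base, on the bench top. x runs along the rail away from the robot, y left, z up; place and yaw vary.
- lens (a point): Centre of the underside of the round lens head, 158 mm above the bench at station (30, 0) mm; head 132 mm across, 20 mm thick, solid. Near the mark the push pad comes under its near rim, so an upright tool would strike the lens: tilt it 25 to 45 degrees, fingers pointing down and away from the robot, the gripper on the near side of the lens.
- carriage (a joint): Travel of the aluminium carriage along the rail in m, 0 at the near end (where it starts), growing away from the robot to 0.085. Carriage: 80 x 60 mm, from 18 to 42 mm above the bench. It is stiff: the drag of its brake shoe differs each time, so that it takes anything from 6 to 12 N to move; it stays where it is left.
- pointer (a point): Tip of the black pointer on the left side of the carriage, 30 mm above the bench. It moves with the carriage.
- mark (a point): Line of the red rider clipped to the scale, 30 mm above the bench, at the same station y as the pointer; x along the station. It is set somewhere else each time and does not move. Aligned means pointer and mark agree along the station x.
- pad_face (a point): Centre of the near face of the black push pad, an upright disc of 24 mm diameter facing the robot (station -x), 48.5 mm above the bench, in the middle of the carriage. A spring buffer, about 1.4 N per mm, 11 mm travel: a push first squeezes it several mm until the carriage breaks loose and follows; let go, it springs out again, 16 mm in front of the carriage.
- push_pad (a joint): Squeeze of the push pad into the carriage in m: 0 free, 0.011 bottomed.
- nest (a point): Centre of the inner floor of the black cup on the carriage in which the vial stands, 42.5 mm above the bench; the cup is 31 mm wide inside and its wall rises 9 mm above this floor.
- vial_1: White-capped vial, 25 mm diameter, 56 mm tall, standing loose in the cup on the carriage. Origin: centre of its underside, z up.
- clamp (a joint): Angle of the clamp lever in rad: 0 points along station -x, towards the robot (open); it grows clockwise seen from above, as the knob swings to the left and then away, to its stop at 1.45 (locked). Moves with about 2 N at the knob and stays where it is left.
- clamp_pivot (a point): Axis of the clamp lever, at station (-85, 66) mm, 28 mm above the bench.
- clamp_knob (a point): Centre of the red knob at the free end of the lever, 60 mm from the pivot, 32 mm above the bench. The knob is upright, 19 mm in diameter, from 20 to 44 mm above the bench.
- vial_2: Second vial, 25 mm diameter, 56 mm tall, standing on the bench; leave it alone. Origin: centre of its underside.
- beaker: Grey plastic beaker, 69 mm diameter, 83 mm tall; leave it alone. Origin: centre of its underside.
- bench_timer: White bench timer with three buttons, 72 x 66 x 21 mm; leave it alone. Origin: centre of its underside.

How it is judged:
By the outcome, as a careful person would: the job done as asked, in the order asked, and still so for the second after the job is handed in, with the robot touching nothing.
It also fails if it takes over 51 s, if anything falls off the work surface, if the arm or the gripper's body presses on something with over 40 N, if the wrist force passes 120 N, or if a joint passes its speed limit or range.

## Working session

There is one attempt and no reset: what is moved stays moved. The work goes in short steps, Python scripts to look and compute and a shell command to move; the robot and the scene stay as the last step left them, time stands still between calls to the robot, and variables do not carry over. Pictures are saved under pics/ and viewed, at most 10 in all, crops included, and the job is handed in when it is done.

```bash
mkdir -p pics; cat > h.py <<'E'
import numpy as np, cv2, json
from bench import manip, camera, models
def ray(p,uv):
    d=np.linalg.inv(p["K"])@np.array([uv[0],uv[1],1.]); T=np.array(p["cam_to_world"])
    return T[:3,3], T[:3,:3]@d
def at_z(p,uv,z):
    o,d=ray(p,uv); return o+d*(z-o[2])/d[2]
def proj(p,X):
    T=np.array(p["cam_to_world"]); c=T[:3,:3].T@(np.array(X)-T[:3,3]); u=p["K"]@c; return u[:2]/u[2]
E
python3 - <<'E'
from h import *
print(manip.read_state())
ps={n:camera(n) for n in ["scene","top"]}
for n,p in ps.items():
    cv2.imwrite(f"pics/{n}0.png",p["img"])
    print(n,np.round(p["K"],1).tolist(),np.round(p["cam_to_world"],3).tolist())
    for k,z in [("station",.012),("lens",.158),("carriage",.042),("pointer",.03),("mark",.03),("pad_face",.0485),("vial_1",.07),("clamp_knob",.044),("beaker",.083),("bench_timer",.02)]:
        for r in models.masks_of(p,k)[:2]:
            print(n,k,round(r["conf"],2),np.round(r["pixel"],1),r["mask"].sum(),np.round(at_z(p,r["pixel"],z),3))
E
```

```text
{'clock': 0.0, 'q': array([-1.32310037e+00,  8.79399688e-02,  1.37228195e+00, -1.29074182e-05,
        1.68359966e+00, -1.03100590e-01]), 'qd': array([-5.26271884e-04,  8.59300863e-05, -2.01530262e-04,  1.83019999e-03,
       -1.42802144e-04, -1.23577617e-03]), 'tau': array([ 1.08186119e-03, -3.51862943e+01, -3.13266492e+01, -6.16310467e-05,
        1.08468375e-02, -2.24163011e-05]), 'tcp_pos': array([ 0.18885415, -0.51594568,  0.19893337]), 'tool_rot': array([ 9.84656632e-01,  1.74499500e-01, -8.68999247e-05, -1.11109194e-03]), 'ft_force': array([-0.4609114 ,  0.66262013,  0.24658129]), 'wrist_torque': array([ 0.01366608, -0.03011646,  0.01642775]), 'gripper_force': 0.0, 'width': 0.08509190301342}
scene [[485.8, 0.0, 260.9], [0.0, 485.8, 189.2], [0.0, 0.0, 1.0]] [[0.735, -0.498, 0.459, -0.09], [-0.678, -0.541, 0.498, -0.859], [0.0, -0.677, -0.736, 1.034], [0.0, 0.0, 0.0, 1.0]]
scene station 0.84 [317.6 218.5] 5541 [ 0.588 -0.351  0.012]
scene lens 0.67 [319.5 214.9] 5143 [ 0.502 -0.42   0.158]
scene lens 0.24 [311.5 296.4] 207 [ 0.332 -0.555  0.158]
scene carriage 0.7 [287.7 232.1] 
[... 626 characters left out ...]
]]
top station 0.56 [287.8 171.8] 5179 [ 0.546 -0.355  0.012]
top lens 0.7 [289.4 170.2] 4978 [ 0.527 -0.348  0.158]
top carriage 0.78 [281.4 192. ] 569 [ 0.49  -0.337  0.042]
top pointer 0.96 [275.9 191.5] 529 [ 0.492 -0.323  0.03 ]
top mark 0.71 [285.6 184.2] 42 [ 0.511 -0.348  0.03 ]
top vial_1 0.39 [283.9 183.4] 71 [ 0.508 -0.341  0.07 ]
top vial_1 0.26 [247.3 197.4] 192 [ 0.473 -0.252  0.07 ]
top clamp_knob 0.65 [246.9 196.9] 169 [ 0.477 -0.25   0.044]
top clamp_knob 0.27 [289.2 172.2] 5355 [ 0.54  -0.356  0.044]
top beaker 0.59 [371.2 180.9] 767 [ 0.513 -0.552  0.083]
top bench_timer 0.65 [129.7 230.7] 742 [0.393 0.046 0.02 ]
top bench_timer 0.5 [277.3 190.8] 476 [ 0.495 -0.327  0.02 ]
```

View pics/scene0.png

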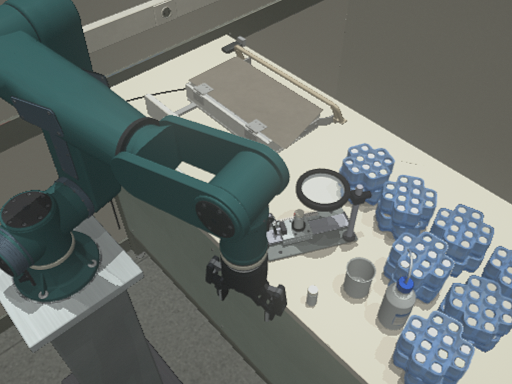

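View pics/top0.png

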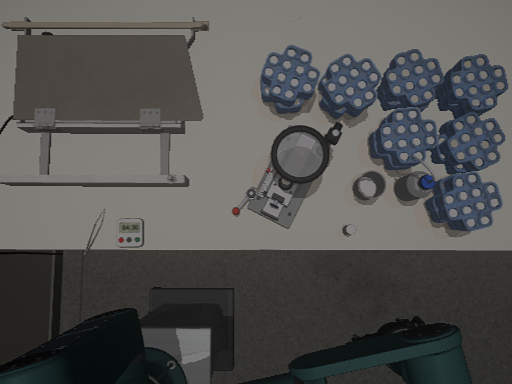

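The top view shows the station at about (287,175), yawed clockwise, with the red knob at (236,211), the lens at (300,154) and the red rider near (268,170). Next I measure precisely on an enlarged crop.

```bash
python3 - <<'E'
from h import *
p=camera("top"); im=p["img"]
c=im[120:240,220:360]; cv2.imwrite("pics/top1.png",cv2.resize(c,None,fx=5,fy=5,interpolation=cv2.INTER_CUBIC))
b,g,r=[im[...,i].astype(int) for i in range(3)]
m=((r>90)&(r-g>45)&(r-b>45)).astype(np.uint8)
n,l,s,cen=cv2.connectedComponentsWithStats(m)
for i in range(1,n):
    print(s[i].tolist(),np.round(cen[i],2),np.round(at_z(p,cen[i],.044),4))
for r_ in models.masks_of(p,"lens")[:1]:
    ct=max(cv2.findContours(r_["mask"].astype(np.uint8),0,2)[0],key=cv2.contourArea); print(cv2.minEnclosingCircle(ct), cv2.fitEllipse(ct))
E
```

```text
[267, 168, 3, 4, 7] [267.86 169.71] [ 0.5459 -0.3026  0.044 ]
[270, 171, 1, 1, 1] [270. 171.] [ 0.5426 -0.308   0.044 ]
[233, 208, 5, 6, 25] [235.04 210.4 ] [ 0.4434 -0.2209  0.044 ]
[119, 238, 4, 4, 15] [120.6 239.6] [0.3706 0.0614 0.044 ]
((286.5, 168.0), 70.04473114013672) ((289.7923889160156, 172.67811584472656), (58.47832107543945, 133.26541137695312), 34.555763244628906)
```

View pics/top1.png

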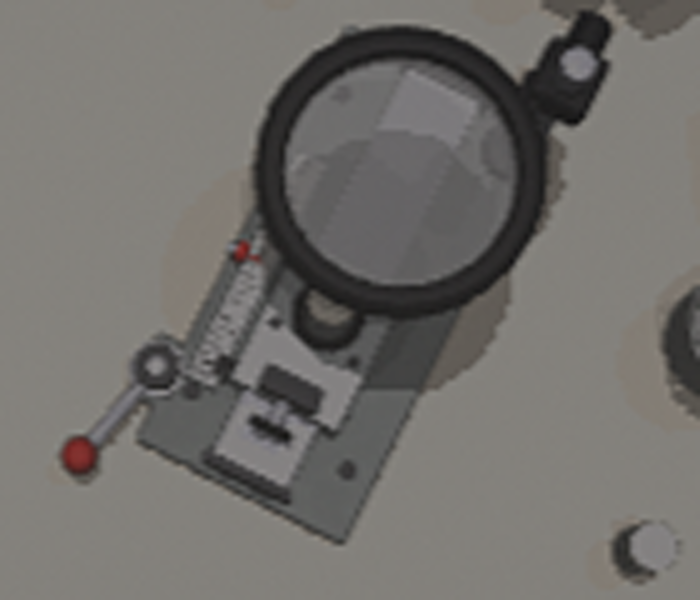

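The crop shows base near corners at crop (137,440) and (342,544), lens ring centre (400,172), pivot (155,367), knob (79,456), pointer about (222,366), rider (243,250) and pad (272,428). I fit the station pose from these.

```bash
cat >> h.py <<'E'
def S2W(pose,s):
    x,y,a=pose; c,n=np.cos(a),np.sin(a)
    return np.array([x+c*s[0]-n*s[1], y+n*s[0]+c*s[1], s[2]])
def W2S(pose,w):
    x,y,a=pose; c,n=np.cos(a),np.sin(a); d=np.array(w)[:2]-[x,y]
    return np.array([c*d[0]+n*d[1],-n*d[0]+c*d[1],w[2]])
E
python3 - <<'E'
from h import *
from scipy.optimize import least_squares
p=camera("top")
px=lambda u,v:np.array([219.6+u/5,119.6+v/5])
obs=[((-.1225,.06,.012),px(137,440)),((-.1225,-.06,.012),px(342,544)),((.03,0,.168),px(400,172)),((-.085,.066,.034),px(155,367))]
f=lambda q:np.concatenate([proj(p,S2W(q,s))-o for s,o in obs])
r=least_squares(f,[.55,-.35,-.45]); print(r.x,np.round(r.fun,2)); pose=r.x
np.save("pose.npy",pose)
for n,uv,z in [("knob",(79,456),.044),("pointer",(222,366),.03),("rider",(243,250),.034),("riderline",(258,258),.03),("pad",(272,428),.055),("pivot",(155,367),.034),("cup",(328,318),.0515),("vial2",(653,547),.056),("postcap",(580,62),.17),("carr_nl",(240,376),.042),("carr_nr",(335,432),.042)]:
    w=at_z(p,px(*uv),z); print(n,np.round(w,4),np.round(W2S(pose,w),4))
print("padW",S2W(pose,(-.0985,0,.0485)))
# predict scene
q=camera("scene")
for s in [(-.1225,.06,.012),(.03,0,.168),(-.085,.066,.034)]: print(proj(q,S2W(pose,s)))
E
```

```text
[ 0.53541577 -0.35707533 -0.4644395 ] [-0.55 -0.    0.48  0.33 -0.17  0.05  0.26 -0.38]
knob [ 0.4424 -0.2218  0.044 ] [-0.1438  0.0793  0.044 ]
pointer [ 0.489  -0.2932  0.03  ] [-0.0701  0.0364  0.03  ]
rider [ 0.5477 -0.3037  0.034 ] [-0.0129  0.0532  0.034 ]
riderline [ 0.5443 -0.3115  0.03  ] [-0.0125  0.0447  0.03  ]
pad [ 0.4556 -0.3174  0.055 ] [-0.0891 -0.0003  0.055 ]
pivot [ 0.488  -0.2593  0.034 ] [-0.0862  0.0662  0.034 ]
cup [ 0.5109 -0.3456  0.0515] [-0.0271 -0.0007  0.0515]
vial2 [ 0.3974 -0.5042  0.056 ] [-0.0575 -0.1934  0.056 ]
postcap [ 0.6125 -0.4524  0.17  ] [ 0.1117 -0.0507  0.17  ]
carr_nl [ 0.4827 -0.302   0.042 ] [-0.0718  0.0257  0.042 ]
carr_nr [ 0.4547 -0.3494  0.042 ] [-0.0756 -0.0293  0.042 ]
padW [ 0.4473496  -0.31295503  0.0485    ]
[255.20136138 223.0733204 ]
[321.79855949 187.89217754]
[268.03108238 213.20943224]
```

```bash
cat >> h.py <<'E'
from scipy.spatial.transform import Rotation as R
pose=np.load("pose.npy")
def target(th,yaw=None):
    a=pose[2] if yaw is None else yaw; ex=np.array([np.cos(a),np.sin(a),0]); ez=np.array([0,0,1.])
    z=np.sin(th)*ex-np.cos(th)*ez; x=np.cos(th)*ex+np.sin(th)*ez
    return R.from_matrix(np.stack([x,np.cross(z,x),z],1))
def togo(s,th,n=1,yaw=None):
    st=manip.read_state(); w=S2W(pose,s); d=(w-st["tcp_pos"])*100
    rv=(target(th,yaw)*R.from_quat(st["tool_rot"]).inv()).as_rotvec()
    print("per row cm",np.round(d/n,3),"rot",np.round(rv/n,4),"tot",np.linalg.norm(d),np.linalg.norm(rv),"S",np.round(W2S(pose,st["tcp_pos"])*1e3,1),"t",round(st["clock"],2),"ft",np.round(st["ft_force"],1))
E
python3 -c "
from h import *
togo((-.16,0,.12),np.radians(37),10)"
```

```text
per row cm [ 2.033  2.311 -0.801] rot [-0.0038 -0.0662 -0.0786] tot 31.810755562741974 1.0286184608323674 S [-238.3 -297.7  200.1] t 1.3 ft [0.7 0.3 0.9]
```

```bash
python3 -m inch '[{"dx":2,"dy":2.3,"dz":-0.4,"ax":-0.004,"ay":-0.066,"az":-0.079},{"dx":2,"dy":2.3,"dz":-0.4,"ax":-0.004,"ay":-0.066,"az":-0.079},{"dx":2,"dy":2.3,"dz":-0.4,"ax":-0.004,"ay":-0.066,"az":-0.079},{"dx":2,"dy":2.3,"dz":-0.4,"ax":-0.004,"ay":-0.066,"az":-0.079},{"dx":2,"dy":2.3,"dz":-0.4,"ax":-0.004,"ay":-0.066,"az":-0.079}]' 0 20
python3 -m inch '[{"dx":2,"dy":2.3,"dz":-0.8,"ax":-0.004,"ay":-0.066,"az":-0.079},{"dx":2,"dy":2.3,"dz":-0.8,"ax":-0.004,"ay":-0.066,"az":-0.079},{"dx":2,"dy":2.3,"dz":-0.8,"ax":-0.004,"ay":-0.066,"az":-0.079},{"dx":2,"dy":2.3,"dz":-0.8,"ax":-0.004,"ay":-0.066,"az":-0.079},{"dx":2,"dy":2.3,"dz":-0.8,"ax":-0.004,"ay":-0.066,"az":-0.079}]'
python3 - <<'E'
from h import *
togo((-.16,0,.12),np.radians(37),1)
p=camera("wrist"); q=camera("top")
cv2.imwrite("pics/w1.png",cv2.resize(p["img"],(640,480))); 
T=np.array(p["cam_to_world"]); print(np.round(p["K"],1).tolist(), np.round(W2S(pose,T[:3,3]),3))
for s in [(-.07,.036,.03),(-.0125,.045,.03),(-.09,0,.0485),(-.085,.066,.034)]: print(s,proj(p,S2W(pose,s))*1.25)
E
```

```text
clock: 1.92
tcp_pos: [0.2895, -0.4009, 0.1803]
tool_rot: [0.986, -0.025, 0.16, 0.039]
ft_force: [0.6, -0.6, -0.4]
width: -0.0001
gripper_force: 0.0
clock: 2.55
tcp_pos: [0.3892, -0.2861, 0.1402]
tool_rot: [0.922, -0.222, 0.309, 0.074]
ft_force: [-0.7, -0.1, -0.8]
width: 0.0001
gripper_force: 0.0
per row cm [ 0.313  0.064 -2.023] rot [0.0004 0.0002 0.0077] tot 2.0481232271148118 0.007706703766150368 S [-162.5   -2.   140.2] t 2.55 ft [-0.7 -0.1 -0.8]
[[302.9, 0.0, 260.4], [0.0, 302.9, 191.7], [0.0, 0.0, 1.0]] [-0.207 -0.001  0.324]
(-0.07, 0.036, 0.03) [280.80313342 204.99226512]
(-0.0125, 0.045, 0.03) [272.87414834 147.14317625]
(-0.09, 0, 0.0485) [323.04654533 217.8048728 ]
(-0.085, 0.066, 0.034) [243.48176708 219.67541255]
```

View pics/w1.png

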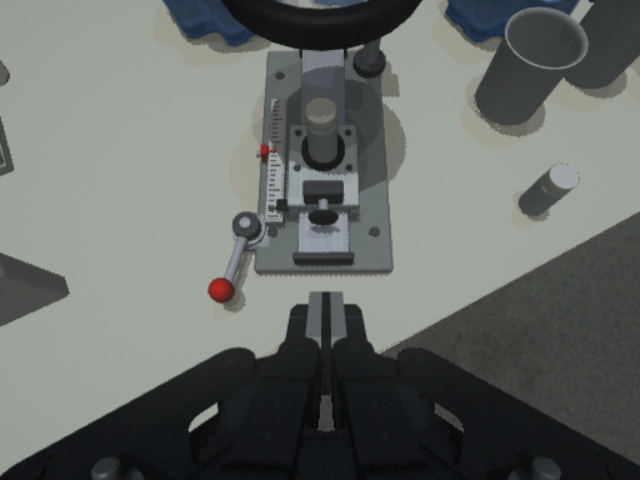

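Wrist view: pointer tip at (281,205), rider at (265,152), pad at (323,217), shut fingers at (325,292), all consistent with the fit. I make a rectified view of the plane z = 30 mm to measure pointer against mark.

```bash
cat >> h.py <<'E'
def rect(p,x0,x1,y0,y1,k=6,z=.03):
    # rows: station x decreasing downwards; cols: station y decreasing to the right; k px/mm
    w,h=int((y1-y0)*1e3*k),int((x1-x0)*1e3*k)
    src=np.float32([proj(p,S2W(pose,(x,y,z))) for x,y in [(x1,y1),(x1,y0),(x0,y0),(x0,y1)]])
    H=cv2.getPerspectiveTransform(src,np.float32([[0,0],[w,0],[w,h],[0,h]]))
    return cv2.warpPerspective(p["img"],H,(w,h),flags=cv2.INTER_CUBIC)
def measure(p,x0=-.1,x1=.02,name=None,k=6):
    a=rect(p,x0,x1,.02,.07,k)
    if name: cv2.imwrite(name,a)
    i=a.astype(int); red=(i[...,2]-i[...,1]>60)&(i[...,2]-i[...,0]>60)&(i[...,2]>110)
    yy,xx=np.nonzero(red); print("red x",np.round((x1*1e3-np.array([yy.min(),yy.mean(),yy.max()])/k),1),"y",np.round(70-np.array([xx.min(),xx.max()])/k,1))
    return a
E
python3 - <<'E'
from h import *
p=camera("wrist"); a=measure(p,-.085,.005,"pics/r1.png")
E
```

```text
red x [ -9.3 -14.1 -18.5] y [56.5 44.5]
```

View pics/r1.png

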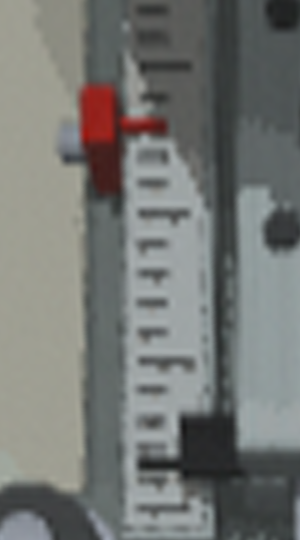

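```bash
python3 -c "
from h import *
togo((-.125,0,.046),np.radians(37),5)"
```

```text
per row cm [ 0.695 -0.335 -1.854] rot [-0.0002 -0.0008  0.0001] tot 10.042845785610336 0.0043339622362316916 S [-163.6   -0.6  138.7] t 2.7 ft [ 0.3  0.  -0.3]
```

```bash
python3 -m inch '[{"dx":0.7,"dy":-0.34,"dz":-1.85},{"dx":0.7,"dy":-0.34,"dz":-1.85},{"dx":0.7,"dy":-0.34,"dz":-1.85},{"dx":0.7,"dy":-0.34,"dz":-1.85},{"dx":0.7,"dy":-0.34,"dz":-1.85}]'
python3 -m inch '[{"dz":0}]'
python3 - <<'E'
from h import *
togo((-.11,0,.046),np.radians(37),1)
p=camera("wrist"); cv2.imwrite("pics/w2.png",cv2.resize(p["img"],(640,480)))
togo((-.11,0,.046),np.radians(37),1)
E
```

```text
per row cm [ 4.816 -2.349 -9.272] rot [-0.0009 -0.0042  0.0005] tot 10.709049449176094 0.0043339622362316916 S [-163.6   -0.6  138.7] t 2.7 ft [ 0.3  0.  -0.3]
per row cm [ 4.796 -2.181 -9.426] rot [ 0.001  -0.0031  0.0021] tot 10.798386032913696 0.003840304200424689 S [-162.7   -2.   140.3] t 2.75 ft [-0.2 -0.2  0.2]validation failed for argument at $[0]...
validation failed for argument at $[0]...
```

View pics/w2.png

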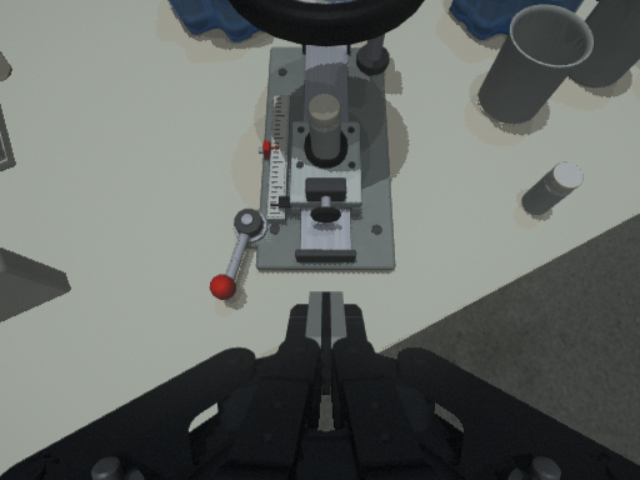

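The picture is unchanged (fingers still at (325,292)); the move was refused, presumably because rows need all six keys.

```bash
python3 -m inch '[{"dx":0.7,"dy":-0.32,"dz":-1.87,"ax":0,"ay":0,"az":0},{"dx":0.7,"dy":-0.32,"dz":-1.87,"ax":0,"ay":0,"az":0},{"dx":0.7,"dy":-0.32,"dz":-1.87,"ax":0,"ay":0,"az":0},{"dx":0.7,"dy":-0.32,"dz":-1.87,"ax":0,"ay":0,"az":0},{"dx":0.7,"dy":-0.32,"dz":-1.87,"ax":0,"ay":0,"az":0}]'
python3 -m inch '[{"dx":0,"dy":0,"dz":0,"ax":0,"ay":0,"az":0}]'
python3 - <<'E'
from h import *
togo((-.11,0,.046),np.radians(37),1)
p=camera("wrist"); cv2.imwrite("pics/w3.png",cv2.resize(p["img"][60:310,130:390],None,fx=2.3,fy=2.3,interpolation=cv2.INTER_CUBIC))
togo((-.11,0,.046),np.radians(37),1)
E
```

```text
clock: 3.38
tcp_pos: [0.4244, -0.3051, 0.0475]
tool_rot: [0.922, -0.221, 0.308, 0.075]
ft_force: [-0.5, 0.3, -0.3]
width: 0.0002
gripper_force: 0.0
clock: 3.5
tcp_pos: [0.4235, -0.3034, 0.0456]
tool_rot: [0.923, -0.221, 0.306, 0.073]
ft_force: [-0.3, -0.2, 0.7]
width: -0.0001
gripper_force: 0.0
per row cm [ 1.36  -0.445  0.044] rot [-0.0021 -0.0049  0.0052] tot 1.4319554604926676 0.007428376086546956 S [-124.2   -2.1   45.6] t 3.5 ft [-0.3 -0.2  0.7]
per row cm [ 1.323 -0.405 -0.086] rot [-0.0003 -0.0034  0.0053] tot 1.3859743770344946 0.006283561945092054 S [-123.6   -2.3   46.9] t 3.55 ft [-0.3 -0.   1. ]
```

View pics/w3.png

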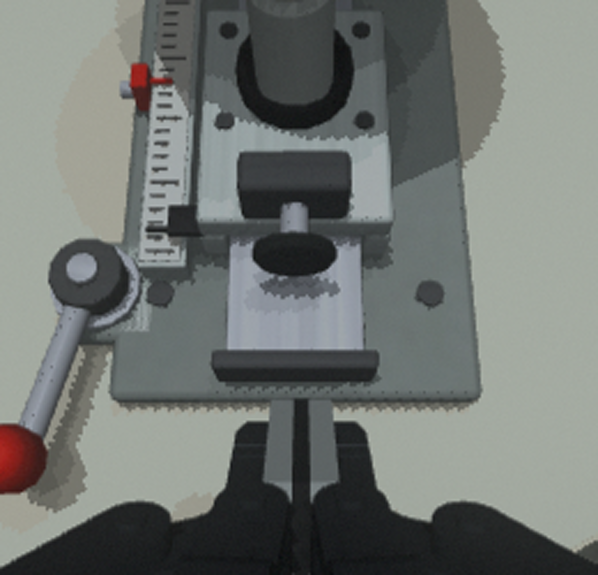

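```bash
cat >> h.py <<'E'
def look(name=None,x0=-.085,x1=.005):
    k=6; p=camera("wrist"); a=rect(p,x0,x1,.02,.07,k)
    if name: cv2.imwrite(name,a)
    i=a.astype(int); X=lambda r:x1*1e3-r/k
    l=i[:,int(22*k):int(26*k)]; red=(l[...,2]-l[...,1]).mean(1)   # y 48..44
    s=red-np.median(red); s[s<.5*s.max()]=0; m=X((s*np.arange(len(s))).sum()/s.sum())
    b=i[:,int(30*k):int(33*k)].max(2).mean(1)  # pointer block y 40..37
    d=np.nonzero(b<70)[0]; blk=(X(d.min()),X(d.max())) if len(d) else None
    st=manip.read_state(); print("mark",round(m,2),"block",np.round(blk,2) if blk else None,"S",np.round(W2S(pose,st["tcp_pos"])*1e3,1),"ft",np.round(st["ft_force"],1),"t",round(st["clock"],2))
    return a
E
python3 -m inch '[{"dx":0.7,"dy":-0.25,"dz":0,"ax":0,"ay":0,"az":0},{"dx":0.7,"dy":-0.25,"dz":0,"ax":0,"ay":0,"az":0},{"dx":0,"dy":0,"dz":0,"ax":0,"ay":0,"az":0}]'
python3 -c "
from h import *
look()"
python3 -m inch '[{"dx":0.36,"dy":-0.18,"dz":0,"ax":0,"ay":0,"az":0},{"dx":0.36,"dy":-0.18,"dz":0,"ax":0,"ay":0,"az":0},{"dx":0.36,"dy":-0.18,"dz":0,"ax":0,"ay":0,"az":0},{"dx":0.36,"dy":-0.18,"dz":0,"ax":0,"ay":0,"az":0},{"dx":0.36,"dy":-0.18,"dz":0,"ax":0,"ay":0,"az":0}]'
python3 -m inch '[{"dx":0,"dy":0,"dz":0,"ax":0,"ay":0,"az":0}]'
python3 -c "
from h import *
look('pics/r2.png')"
```

```text
clock: 3.92
tcp_pos: [0.4388, -0.3081, 0.0477]
tool_rot: [0.923, -0.22, 0.308, 0.074]
ft_force: [0.1, 0.3, 0.6]
width: 0.0003
gripper_force: 0.0
mark -15.74 block [ -6.   -74.83] S [-108.8    0.7   47.3] ft [-0.8 -0.2 -0.1] t 3.98
clock: 4.6
tcp_pos: [0.4563, -0.3167, 0.0466]
tool_rot: [0.923, -0.22, 0.307, 0.074]
ft_force: [0.1, 0.5, 0.1]
width: 0.0001
gripper_force: 0.0
clock: 4.72
tcp_pos: [0.4562, -0.3166, 0.0466]
tool_rot: [0.923, -0.22, 0.307, 0.074]
ft_force: [0.3, -0.7, -1.2]
width: -0.0001
gripper_force: 0.0
mark -15.35 block [ -5.33 -84.83] S [-89.1   0.7  46.6] ft [-0.2  0.1  0.3] t 4.78
```

View pics/r2.png

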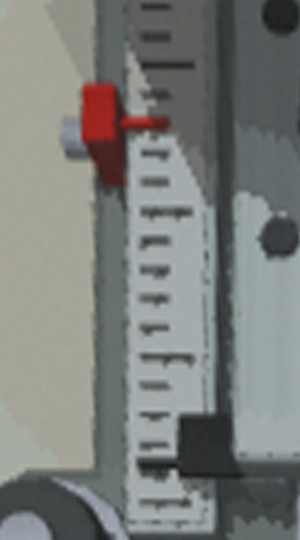

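Pointer line is at row 463 (x −72.2 mm), the red line at row 124 (−15.7 mm), 56.5 mm apart, no contact yet. I track the pointer from now on by template matching.

```bash
cat >> h.py <<'E'
def track(x0=-.085,x1=.005,save=None):
    k=6; t=cv2.imread("pics/r2.png")[408:482,172:240]; p=camera("wrist"); a=rect(p,x0,x1,.02,.07,k)
    if save: cv2.imwrite(save,a)
    s=cv2.matchTemplate(a[:,160:252],t,cv2.TM_CCOEFF_NORMED); _,v,_,(u,r)=cv2.minMaxLoc(s)
    c=s[:,u]; sub=0
    if 0<r<len(c)-1: sub=.5*(c[r-1]-c[r+1])/(c[r-1]-2*c[r]+c[r+1])
    P=x1*1e3-(r+sub+55)/k
    i=a[:,120:150].astype(int); red=(i[...,2]-i[...,1]).mean(1); w=np.where(red>.5*red.max(),red,0); M=x1*1e3-(w*np.arange(len(w))).sum()/w.sum()
    st=manip.read_state(); e=[np.cos(pose[2]),np.sin(pose[2]),0]
    print("ptr %.2f conf %.2f mark %.2f togo %.2f"%(P,v,M,M-P),"S",np.round(W2S(pose,st["tcp_pos"])*1e3,1),"Fx %.1f"%(st["ft_force"]@e),"F",np.round(st["ft_force"],1),"t",round(st["clock"],2),"red max",round(red.max()))
E
python3 -c "
from h import *
track()"
python3 -m inch '[{"dx":0.27,"dy":-0.13,"dz":0,"ax":0,"ay":0,"az":0},{"dx":0.27,"dy":-0.13,"dz":0,"ax":0,"ay":0,"az":0},{"dx":0.27,"dy":-0.13,"dz":0,"ax":0,"ay":0,"az":0},{"dx":0.27,"dy":-0.13,"dz":0,"ax":0,"ay":0,"az":0},{"dx":0.27,"dy":-0.13,"dz":0,"ax":0,"ay":0,"az":0}]'
python3 -c "
from h import *
track()"
```

```text
ptr -72.31 conf 0.99 mark -117.40 togo -45.09 S [-89.2   0.7  46.5] Fx 0.0 F [-0.6 -1.2  0.1] t 4.83 red max 104
clock: 5.45
tcp_pos: [0.4697, -0.3231, 0.0466]
tool_rot: [0.923, -0.22, 0.307, 0.074]
ft_force: [0.1, 0.5, -1.0]
width: 0.0002
gripper_force: 0.0
ptr -72.34 conf 0.98 mark -115.28 togo -42.94 S [-73.7   0.9  46.8] Fx -0.6 F [-0.4  0.6  0. ] t 5.5 red max 105
```

```bash
sed -i 's|(w\*np.arange(len(w))).sum()/w.sum()$|(w*np.arange(len(w))).sum()/w.sum()/k|' h.py; python3 - <<'E'
from h import *
p=camera("wrist")
a=cv2.resize(p["img"][60:330,130:390],None,fx=2,fy=2,interpolation=cv2.INTER_CUBIC)
q=camera("scene"); b=cv2.resize(q["img"][150:285,220:380],None,fx=2.5,fy=2.5,interpolation=cv2.INTER_CUBIC)
h=540; c=np.zeros((h,520+276,3),np.uint8); c[:,:520]=a; b=cv2.resize(b,(276,233)); c[:233,520:]=b
cv2.imwrite("pics/c1.png",c)
st=manip.read_state(); print("tcp px in crop",(proj(p,st["tcp_pos"])-[130,60])*2)
for s in [(-.09,0,.0485),(-.0735,0,.042)]: print((proj(p,S2W(pose,s))-[130,60])*2)
E
```

```text
tcp px in crop [262.61791237 329.3152178 ]
[266.15114922 380.16392681]
[265.56533354 331.01780924]
```

View pics/c1.png

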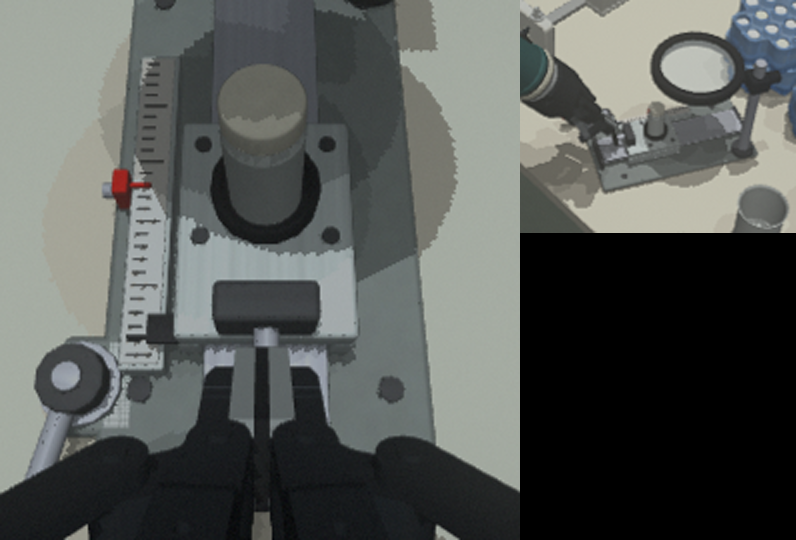

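The wrist crop shows fingertips at (262,350), a little short of where the TCP projects (262,329), hiding the disc, the stem at (265,337). I check where the disc and tips really are.

```bash
python3 - <<'E'
from h import *
p=camera("wrist")
st=manip.read_state(); T=np.array(p["cam_to_world"]); Rt=R.from_quat(st["tool_rot"]).as_matrix()
print("cam in tool",np.round(Rt.T@(T[:3,3]-st["tcp_pos"]),4),"fwd in tool",np.round(Rt.T@T[:3,2],3))
for off in [(0,0,0),(.004,0,0),(.011,0,0),(-.011,0,0),(0,0,-.01),(.011,0,-.01)]: print(off,(proj(p,st["tcp_pos"]+Rt@np.array(off))-[130,60])*2)
for z in (.045,.05,.055,.06): print(z,np.round(W2S(pose,at_z(p,(130+262/2,60+350/2),z))*1e3,1))
w3=dict(p); T3=T.copy(); T3[:3,3]+=S2W(pose,(-.1239,-.0022,.0463))-st["tcp_pos"]; w3["cam_to_world"]=T3
for n,uv,z in [("disc top",(295,235),.0605),("disc mid",(295,253),.0485),("disc bot",(295,275),.0365),("housing top near",(295,180),.06),("carr edge",(295,230),.042)]:
    print(n,np.round(W2S(pose,at_z(w3,(130+uv[0]/2.3,60+uv[1]/2.3),z))*1e3,1))
E
```

```text
cam in tool [ 0.075  -0.0007 -0.1734] fwd in tool [-0.297  0.     0.955]
(0, 0, 0) [262.9654529  328.38165084]
(0.004, 0, 0) [262.97890726 316.39822125]
(0.011, 0, 0) [263.00286874 295.05640403]
(-0.011, 0, 0) [262.92931505 360.56861876]
(0, 0, -0.01) [263.08864295 341.94653981]
(0.011, 0, -0.01) [263.13039743 307.05592674]
0.045 [-80.6   1.3  45. ]
0.05 [-81.6   1.3  50. ]
0.055 [-82.7   1.3  55. ]
0.06 [-83.7   1.3  60. ]
disc top [-88.3  -0.3  60.5]
disc mid [-88.3  -0.3  48.5]
disc bot [-90.2  -0.2  36.5]
housing top near [-71.3  -0.4  60. ]
carr edge [-77.9  -0.3  42. ]
```

```bash
for i in 1 2; do python3 -m inch '[{"dx":0.13,"dy":-0.07,"dz":0,"ax":0,"ay":0,"az":0},{"dx":0.13,"dy":-0.07,"dz":0,"ax":0,"ay":0,"az":0}]' >/dev/null
python3 -c "
from h import *
track()"; done
```

```text
ptr -72.31 conf 0.98 mark -15.07 togo 57.24 S [-71.    0.8  46.8] Fx -0.6 F [-0.7 -0.1  0.4] t 5.95 red max 100
ptr -72.36 conf 0.97 mark -14.91 togo 57.45 S [-68.    0.7  46.7] Fx -0.3 F [-0.   0.5  0.1] t 6.25 red max 107
```

No contact although the TCP is nominally past the pad, so the real tips must be passing above the disc. I back off, go 12 mm lower and come in again, watching the force.

```bash
python3 -m inch '[{"dx":-1.43,"dy":0.72,"dz":0,"ax":0,"ay":0,"az":0},{"dx":-1.43,"dy":0.68,"dz":0,"ax":0,"ay":0,"az":0},{"dx":0,"dy":0,"dz":0,"ax":0,"ay":0,"az":0}]' >/dev/null
for i in 1; do python3 -m inch '[{"dx":0,"dy":0,"dz":-0.4,"ax":0,"ay":0,"az":0},{"dx":0,"dy":0,"dz":-0.4,"ax":0,"ay":0,"az":0}]'>/dev/null; python3 -c "
from h import *
track()"; done
python3 -m inch '[{"dx":0,"dy":0,"dz":-0.4,"ax":0,"ay":0,"az":0},{"dx":0,"dy":0,"dz":0,"ax":0,"ay":0,"az":0}]'>/dev/null; python3 -c "
from h import *
track()"
for i in 1 2 3; do python3 -m inch '[{"dx":0.27,"dy":-0.13,"dz":0,"ax":0,"ay":0,"az":0},{"dx":0.27,"dy":-0.13,"dz":0,"ax":0,"ay":0,"az":0}]' >/dev/null
python3 -c "
from h import *
track()"; done
```

```text
ptr -72.12 conf 0.96 mark -15.68 togo 56.44 S [-100.2    0.7   37.5] Fx -0.0 F [ 0.6  1.2 -0.7] t 6.92 red max 109
ptr -72.16 conf 0.98 mark -15.73 togo 56.42 S [-100.2    0.6   34.2] Fx 0.2 F [ 0.3  0.2 -0.2] t 7.22 red max 103
ptr -72.18 conf 0.98 mark -15.51 togo 56.67 S [-93.4   0.4  35.1] Fx 0.4 F [ 0.4 -0.  -0.2] t 7.53 red max 111
ptr -72.19 conf 0.98 mark -15.52 togo 56.66 S [-87.6   0.6  34.8] Fx -0.4 F [-0.7 -0.4 -0.1] t 7.83 red max 101
ptr -72.23 conf 0.99 mark -15.41 togo 56.81 S [-81.6   0.7  34.8] Fx 0.1 F [ 0.  -0.1  0.4] t 8.12 red max 117
```

```bash
for i in 1 2 3; do python3 -m inch '[{"dx":0.18,"dy":-0.09,"dz":0,"ax":0,"ay":0,"az":0},{"dx":0.18,"dy":-0.09,"dz":0,"ax":0,"ay":0,"az":0}]' >/dev/null
python3 -c "
from h import *
track()"; done
```

```text
ptr -72.28 conf 0.98 mark -15.32 togo 56.96 S [-77.8   0.7  34.7] Fx -0.4 F [-0.3  0.2  0.3] t 8.43 red max 107
ptr -72.25 conf 0.97 mark -15.18 togo 57.08 S [-73.7   0.7  34.8] Fx -0.2 F [-0.1  0.2  0.3] t 8.72 red max 107
ptr -72.36 conf 0.97 mark -15.08 togo 57.28 S [-70.1   0.8  34.4] Fx -2.3 F [-2.5  0.2  1.9] t 9.03 red max 111
```

Contact found at TCP (−70, 34.5), with a force direction that says the end face sits on the disc's top rim. So the real tips are about 31 mm short of the reported TCP along the tool axis. I back off, lower to TCP z ≈ 20 mm and retry.

```bash
python3 -m inch '[{"dx":-0.8,"dy":0.4,"dz":0,"ax":0,"ay":0,"az":0},{"dx":-0.8,"dy":0.4,"dz":0,"ax":0,"ay":0,"az":0},{"dx":0,"dy":0,"dz":-0.4,"ax":0,"ay":0,"az":0},{"dx":0,"dy":0,"dz":-0.4,"ax":0,"ay":0,"az":0},{"dx":0,"dy":0,"dz":0,"ax":0,"ay":0,"az":0}]' | grep ft; python3 -m inch '[{"dx":0,"dy":0,"dz":-0.3,"ax":0,"ay":0,"az":0},{"dx":0,"dy":0,"dz":-0.3,"ax":0,"ay":0,"az":0},{"dx":0,"dy":0,"dz":0,"ax":0,"ay":0,"az":0}]'|grep ft
python3 -c "
from h import *
track()"
for i in 1 2 3; do python3 -m inch '[{"dx":0.18,"dy":-0.09,"dz":0,"ax":0,"ay":0,"az":0},{"dx":0.18,"dy":-0.09,"dz":0,"ax":0,"ay":0,"az":0}]' >/dev/null
python3 -c "
from h import *
track()"; done
```

```text
ft_force: [-0.1, 0.7, 0.5]
ft_force: [-0.4, -0.4, 0.4]
ptr -72.19 conf 0.97 mark -15.76 togo 56.43 S [-88.    0.8  20.4] Fx 0.8 F [ 0.7 -0.3  0.3] t 10.07 red max 117
ptr -72.23 conf 0.97 mark -15.41 togo 56.82 S [-83.4   0.6  21. ] Fx 0.4 F [ 0.4 -0.1  0.3] t 10.38 red max 110
ptr -72.25 conf 0.97 mark -15.49 togo 56.76 S [-79.5   0.7  20.8] Fx 0.3 F [ 0.5  0.2 -0.1] t 10.68 red max 111
ptr -72.24 conf 0.98 mark -15.42 togo 56.83 S [-76.    0.8  20.5] Fx -3.5 F [-3.2  1.4  3. ] t 10.97 red max 107
```

```bash
for i in 1 2 3 4; do python3 -m inch '[{"dx":0.18,"dy":-0.09,"dz":0,"ax":0,"ay":0,"az":0},{"dx":0.18,"dy":-0.09,"dz":0,"ax":0,"ay":0,"az":0}]' >/dev/null
python3 -c "
from h import *
track()"; done
```

```text
ptr -71.99 conf 0.96 mark -15.24 togo 56.75 S [-72.3   0.8  20.3] Fx -8.0 F [-7.6  2.7  5.4] t 11.28 red max 111
ptr -68.12 conf 0.97 mark -15.09 togo 53.04 S [-68.4   0.8  20.3] Fx -6.9 F [-6.4  2.7  5.1] t 11.57 red max 115
ptr -64.22 conf 0.96 mark -15.16 togo 49.06 S [-64.4   0.8  20.2] Fx -7.4 F [-7.1  2.5  4.7] t 11.88 red max 110
ptr -60.18 conf 0.95 mark -15.06 togo 45.13 S [-60.4   0.9  20.2] Fx -7.8 F [-7.1  3.3  4.1] t 12.18 red max 119
```

```bash
for i in 1 2; do python3 -m inch '[{"dx":0.27,"dy":-0.135,"dz":0,"ax":0,"ay":0,"az":0},{"dx":0.27,"dy":-0.135,"dz":0,"ax":0,"ay":0,"az":0},{"dx":0.27,"dy":-0.135,"dz":0,"ax":0,"ay":0,"az":0},{"dx":0.27,"dy":-0.135,"dz":0,"ax":0,"ay":0,"az":0},{"dx":0.27,"dy":-0.135,"dz":0,"ax":0,"ay":0,"az":0}]' >/dev/null
python3 -c "
from h import *
track()"; done
```

```text
ptr -45.42 conf 0.97 mark -14.65 togo 30.77 S [-45.3   0.8  20.1] Fx -7.9 F [-7.4  2.7  4.6] t 12.85 red max 122
ptr -30.16 conf 0.93 mark -14.34 togo 15.82 S [-30.3   0.8  20. ] Fx -7.9 F [-7.5  2.6  4.3] t 13.53 red max 126
```

```bash
python3 -m inch '[{"dx":0.18,"dy":-0.09,"dz":0,"ax":0,"ay":0,"az":0},{"dx":0.18,"dy":-0.09,"dz":0,"ax":0,"ay":0,"az":0},{"dx":0.18,"dy":-0.09,"dz":0,"ax":0,"ay":0,"az":0},{"dx":0.18,"dy":-0.09,"dz":0,"ax":0,"ay":0,"az":0},{"dx":0.09,"dy":-0.045,"dz":0,"ax":0,"ay":0,"az":0}]' >/dev/null
python3 - <<'E'
from h import *
track(save="pics/r5.png"); track(x0=-.06,x1=.03,save="pics/r6.png")
a=cv2.imread("pics/r5.png").astype(int)
# profiles every 2px: redness & brightness in columns 140-168 (y 46.7..42)
for r in range(100,200,2):
    q=a[r:r+2,140:165]; print(round(5-r/6,1),int((q[...,2]-q[...,1]).mean()),int(q.max(2).mean()),end=" | ")
E
```

```text
ptr -20.59 conf 0.89 mark -14.10 togo 6.49 S [-21.4   0.8  19.9] Fx -7.7 F [-7.4  2.4  3.3] t 14.2 red max 156
ptr -20.12 conf 0.86 mark -14.08 togo 6.04 S [-21.4   0.8  19.9] Fx -8.5 F [-8.1  2.8  5.1] t 14.25 red max 156
-11.7 -1 164 | -12.0 -2 166 | -12.3 -8 173 | -12.7 1 168 | -13.0 35 164 | -13.3 78 165 | -13.7 108 170 | -14.0 126 171 | -14.3 126 166 | -14.7 93 152 | -15.0 45 137 | -15.3 10 140 | -15.7 0 160 | -16.0 -6 185 | -16.3 -5 203 | -16.7 -5 218 | -17.0 -5 226 | -17.3 -5 234 | -17.7 -5 219 | -18.0 -5 188 | -18.3 -4 144 | -18.7 -2 112 | -19.0 -3 126 | -19.3 -5 163 | -19.7 -4 144 | -20.0 -2 97 | -20.3 -1 72 | -20.7 0 58 | -21.0 0 39 | -21.3 0 70 | -21.7 -2 145 | -22.0 -3 191 | -22.3 -2 182 | -22.7 -1 158 | -23.0 -1 127 | -23.3 -1 94 | -23.7 -2 101 | -24.0 -3 162 | -24.3 -5 218 | -24.7 -5 226 | -25.0 -5 228 | -25.3 -4 227 | -25.7 -5 227 | -26.0 -5 227 | -26.3 -5 227 | -26.7 -5 227 | -27.0 -5 233 | -27.3 -5 214 | -27.7 -5 179 | -28.0 -3 134 |
```

```bash
cat >> h.py <<'E'
def fine(save=None):
    p=camera("wrist"); k=10; x1=-.004; a=rect(p,-.03,x1,.035,.055,k)
    if save: cv2.imwrite(save,cv2.resize(a,None,fx=2,fy=2,interpolation=cv2.INTER_CUBIC))
    a=a.astype(int); q=a[:,83:125]; X=x1*1e3-(np.arange(len(q))+.5)/k
    red=(q[...,2]-q[...,1]).mean(1); br=q.max(2).mean(1); w=np.where(red>.4*red.max(),red,0); M=(w*X).sum()/w.sum()
    d=np.clip(85-br,0,None); P=(d*X).sum()/max(d.sum(),1e-9)
    st=manip.read_state(); print("mark %.2f(%d) ptr %.2f(min %d) togo %.2f"%(M,red.max(),P,br.min(),M-P),"S",np.round(W2S(pose,st["tcp_pos"])*1e3,1),"F",np.round(st["ft_force"],1),"t",round(st["clock"],2))
E
python3 -c "
from h import *
fine()"
python3 -m inch '[{"dx":0.09,"dy":-0.045,"dz":0,"ax":0,"ay":0,"az":0},{"dx":0.09,"dy":-0.045,"dz":0,"ax":0,"ay":0,"az":0},{"dx":0.09,"dy":-0.045,"dz":0,"ax":0,"ay":0,"az":0},{"dx":0.09,"dy":-0.045,"dz":0,"ax":0,"ay":0,"az":0},{"dx":0,"dy":0,"dz":0,"ax":0,"ay":0,"az":0}]' >/dev/null
python3 -c "
from h import *
fine()"
```

```text
mark -14.20(129) ptr -17.70(min 50) togo 3.50 S [-21.5   0.8  19.9] F [-7.5  3.6  4.7] t 14.3
mark -14.11(147) ptr -16.42(min 57) togo 2.31 S [-17.5   0.8  19.9] F [-7.9  2.8  3.4] t 14.97
```

```bash
python3 - <<'E'
from h import *
p=camera("wrist"); a=rect(p,-.03,-.004,.035,.055,10).astype(int)
for c0,c1 in [(70,83),(83,100),(100,120),(120,140)]:
    q=a[80:170,c0:c1]; print("y",55-c0/10,55-c1/10)
    print([(round(-4-(80+r+1)/10,1),int((q[r:r+3,:,2]-q[r:r+3,:,1]).mean()),int(q[r:r+3].max(2).mean())) for r in range(0,90,3)])
E
```

```text
y 48.0 46.7
[(-12.1, -10, 247), (-12.4, -4, 242), (-12.7, 18, 236), (-13.0, 55, 234), (-13.3, 103, 232), (-13.6, 142, 231), (-13.9, 174, 236), (-14.2, 172, 232), (-14.5, 133, 199), (-14.8, 76, 159), (-15.1, 31, 133), (-15.4, 7, 128), (-15.7, -5, 137), (-16.0, -3, 149), (-16.3, -4, 164), (-16.6, -5, 179), (-16.9, -5, 207), (-17.2, -5, 230), (-17.5, -5, 241), (-17.8, -4, 240), (-18.1, -4, 241), (-18.4, -5, 241), (-18.7, -5, 242), (-19.0, -5, 243), (-19.3, -5, 242), (-19.6, -5, 242), (-19.9, -4, 241), (-20.2, -4, 241), (-20.5, -4, 241), (-20.8, -4, 241)]
y 46.7 45.0
[(-12.1, -8, 243), (-12.4, -2, 237), (-12.7, 18, 228), (-13.0, 55, 224), (-13.3, 103, 225), (-13.6, 143, 227), (-13.9, 175, 235), (-14.2, 174, 231), (-14.5, 135, 202), (-14.8, 77, 161), (-15.1, 31, 129), (-15.4, 9, 111), (-15.7, -3, 95), (-16.0, -1, 81), (-16.3, -1, 64), (-16.6, 0, 59), (-16.9, -1, 82), (-17.2, -3, 121), (-17.5, -3, 152), (-17.8, -3, 161), (-18.1, -2, 136), (-18.4, -1, 104), (-18.7, -2, 140), (-19.0, -4, 211), (-19.3, -5, 246), (-19.6, -4, 241), (-19.9, -4, 240), (-20.2, -4, 240), (-20.5, -4, 240), (-20.8, -
[... 402 characters left out ...]
.4, -1, 98), (-18.7, -2, 121), (-19.0, -4, 186), (-19.3, -5, 227), (-19.6, -4, 234), (-19.9, -5, 240), (-20.2, -5, 239), (-20.5, -5, 239), (-20.8, -4, 239)]
y 43.0 41.0
[(-12.1, -2, 146), (-12.4, 0, 145), (-12.7, 6, 145), (-13.0, 15, 143), (-13.3, 24, 132), (-13.6, 31, 122), (-13.9, 38, 122), (-14.2, 41, 128), (-14.5, 37, 134), (-14.8, 27, 134), (-15.1, 15, 121), (-15.4, 5, 103), (-15.7, -1, 84), (-16.0, -1, 70), (-16.3, -1, 57), (-16.6, 0, 54), (-16.9, -1, 75), (-17.2, -3, 108), (-17.5, -3, 140), (-17.8, -2, 154), (-18.1, -2, 140), (-18.4, -1, 110), (-18.7, -1, 116), (-19.0, -1, 151), (-19.3, -1, 180), (-19.6, -2, 195), (-19.9, -3, 216), (-20.2, -5, 231), (-20.5, -5, 241), (-20.8, -5, 240)]
```

```bash
python3 -m inch '[{"dx":0.05,"dy":-0.025,"dz":0,"ax":0,"ay":0,"az":0},{"dx":0.05,"dy":-0.025,"dz":0,"ax":0,"ay":0,"az":0},{"dx":0,"dy":0,"dz":0,"ax":0,"ay":0,"az":0}]' >/dev/null
cat > prof.py <<'E'
from h import *
p=camera("wrist"); a=rect(p,-.03,-.004,.035,.055,10).astype(int)
cv2.imwrite("pics/f%d.png"%p["shot"],cv2.resize(rect(p,-.03,-.004,.03,.06,10),None,fx=2,fy=2,interpolation=cv2.INTER_CUBIC))
for c0,c1 in [(83,100),(120,150)]:
    q=a[80:140,c0:c1]
    print([(round(-4-(80+r+1)/10,1),int((q[r:r+2,:,2]-q[r:r+2,:,1]).mean()),int(q[r:r+2].max(2).mean())) for r in range(0,60,2)])
st=manip.read_state(); print(p["shot"],np.round(W2S(pose,st["tcp_pos"])*1e3,1),np.round(st["ft_force"],1),st["clock"])
E
python3 prof.py
```

```text
[(-12.1, -5, 239), (-12.3, -12, 247), (-12.5, -9, 244), (-12.7, 10, 232), (-12.9, 36, 229), (-13.1, 69, 227), (-13.3, 108, 228), (-13.5, 141, 235), (-13.7, 160, 235), (-13.9, 157, 217), (-14.1, 131, 190), (-14.3, 94, 158), (-14.5, 57, 124), (-14.7, 33, 101), (-14.9, 17, 86), (-15.1, 2, 70), (-15.3, -1, 62), (-15.5, 0, 60), (-15.7, 0, 69), (-15.9, 0, 83), (-16.1, -1, 105), (-16.3, -2, 140), (-16.5, -3, 178), (-16.7, -3, 209), (-16.9, -4, 237), (-17.1, -4, 248), (-17.3, -4, 246), (-17.5, -5, 235), (-17.7, -5, 220), (-17.9, -6, 200)]
[(-12.1, -1, 130), (-12.3, -3, 132), (-12.5, -2, 132), (-12.7, 0, 128), (-12.9, 6, 126), (-13.1, 12, 123), (-13.3, 18, 122), (-13.5, 23, 123), (-13.7, 25, 123), (-13.9, 24, 114), (-14.1, 21, 101), (-14.3, 14, 87), (-14.5, 9, 73), (-14.7, 5, 64), (-14.9, 3, 60), (-15.1, 0, 55), (-15.3, 0, 50), (-15.5, 0, 49), (-15.7, 0, 57), (-15.9, -1, 67), (-16.1, -1, 82), (-16.3, -1, 108), (-16.5, -1, 138), (-16.7, -1, 163), (-16.9, -1, 185), (-17.1, -1, 191), (-17.3, -1, 187), (-17.5, -1, 180), (-17.7, -1, 174), (-17.9, -1, 166)]
43 [-16.4   0.8  20. ] [-7.6  3.3  4.2] 15.45
```

```bash
python3 -m inch '[{"dx":0.035,"dy":-0.018,"dz":0,"ax":0,"ay":0,"az":0},{"dx":0.036,"dy":-0.018,"dz":0,"ax":0,"ay":0,"az":0},{"dx":0,"dy":0,"dz":0,"ax":0,"ay":0,"az":0}]' >/dev/null; python3 prof.py
```

```text
[(-12.1, -8, 237), (-12.3, -8, 240), (-12.5, 4, 235), (-12.7, 25, 237), (-12.9, 46, 234), (-13.1, 66, 220), (-13.3, 77, 204), (-13.5, 80, 182), (-13.7, 71, 152), (-13.9, 52, 124), (-14.1, 31, 102), (-14.3, 12, 80), (-14.5, 3, 68), (-14.7, 1, 65), (-14.9, -1, 68), (-15.1, -2, 73), (-15.3, -1, 85), (-15.5, 0, 115), (-15.7, -1, 158), (-15.9, -2, 199), (-16.1, -3, 232), (-16.3, -3, 242), (-16.5, -2, 238), (-16.7, -3, 237), (-16.9, -3, 240), (-17.1, -3, 241), (-17.3, -4, 238), (-17.5, -6, 238), (-17.7, -8, 233), (-17.9, -8, 211)]
[(-12.1, -2, 132), (-12.3, -2, 133), (-12.5, 0, 132), (-12.7, 3, 134), (-12.9, 8, 133), (-13.1, 11, 126), (-13.3, 13, 116), (-13.5, 13, 103), (-13.7, 11, 87), (-13.9, 8, 75), (-14.1, 4, 66), (-14.3, 1, 58), (-14.5, 0, 52), (-14.7, 0, 51), (-14.9, 0, 55), (-15.1, -1, 60), (-15.3, -1, 68), (-15.5, -1, 83), (-15.7, -1, 101), (-15.9, -1, 118), (-16.1, -1, 136), (-16.3, -1, 148), (-16.5, -1, 153), (-16.7, -1, 165), (-16.9, -2, 177), (-17.1, -2, 188), (-17.3, -3, 199), (-17.5, -3, 209), (-17.7, -4, 214), (-17.9, -4, 213)]
44 [-15.6   0.8  20. ] [-7.8  3.8  3.8] 15.875
```

```bash
python3 -m inch '[{"dx":0.027,"dy":-0.013,"dz":0,"ax":0,"ay":0,"az":0},{"dx":0.027,"dy":-0.014,"dz":0,"ax":0,"ay":0,"az":0},{"dx":0,"dy":0,"dz":0,"ax":0,"ay":0,"az":0}]' >/dev/null; sed -i 's/\[(83,100),(120,150)\]/[(60,76),(83,100),(120,150)]/' prof.py; python3 prof.py; ls -t pics|head -1
```

```text
[(-12.1, -8, 193), (-12.3, -8, 192), (-12.5, 4, 188), (-12.7, 24, 194), (-12.9, 49, 202), (-13.1, 83, 212), (-13.3, 112, 219), (-13.5, 136, 224), (-13.7, 159, 230), (-13.9, 176, 237), (-14.1, 178, 237), (-14.3, 161, 223), (-14.5, 131, 197), (-14.7, 94, 168), (-14.9, 53, 143), (-15.1, 29, 132), (-15.3, 14, 130), (-15.5, 1, 135), (-15.7, -2, 144), (-15.9, 0, 151), (-16.1, 1, 163), (-16.3, 1, 174), (-16.5, 1, 183), (-16.7, 0, 193), (-16.9, 0, 198), (-17.1, -1, 201), (-17.3, -2, 204), (-17.5, -3, 205), (-17.7, -2, 204), (-17.9, -2, 202)]
[(-12.1, -2, 237), (-12.3, -3, 241), (-12.5, -3, 231), (-12.7, -3, 213), (-12.9, -3, 188), (-13.1, -3, 157), (-13.3, -2, 128), (-13.5, -2, 106), (-13.7, -1, 83), (-13.9, -1, 71), (-14.1, -1, 68), (-14.3, 0, 67), (-14.5, 0, 66), (-14.7, 0, 72), (-14.9, 0, 96), (-15.1, 0, 132), (-15.3, -1, 169), (-15.5, -2, 205), (-15.7, -2, 224), (-15.9, -3, 230), (-16.1, -3, 236), (-16.3, -2, 238), (-16.5, -2, 236), (-16.7, -2, 236), (-16.9, -3, 238), (-17.1, -4, 240), (-17.3, -5, 238), (-17.5, -6, 238), (-17.7, -7, 233), (-17.9, -7, 210)]
[(-12.1, -1, 136), (-12.3, -1, 137), (-12.5, 0, 131), (-12.7, -1, 121), (-12.9, -1, 108), (-13.1, -1, 91), (-13.3, 0, 77), (-13.5, 0, 67), (-13.7, 0, 57), (-13.9, 0, 51), (-14.1, -1, 51), (-14.3, -1, 55), (-14.5, -1, 58), (-14.7, 0, 65), (-14.9, 0, 79), (-15.1, 0, 98), (-15.3, -1, 116), (-15.5, -1, 133), (-15.7, -1, 142), (-15.9, -1, 145), (-16.1, -1, 152), (-16.3, -1, 160), (-16.5, -1, 167), (-16.7, -1, 178), (-16.9, -2, 191), (-17.1, -3, 201), (-17.3, -3, 210), (-17.5, -4, 217), (-17.7, -4, 218), (-17.9, -4, 213)]
45 [-15.    0.8  19.9] [-7.3  1.5  4.2] 16.3
f45.png
```

View pics/f45.png

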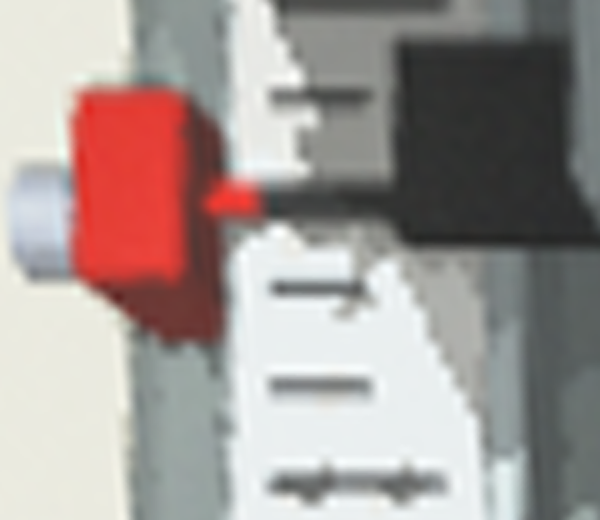

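The picture shows the red line at row 200 and the pointer bar at row 202, collinear (within about 0.2 mm, not past). I let go of the pad and rise.

```bash
python3 -m inch '[{"dx":-0.5,"dy":0.25,"dz":0,"ax":0,"ay":0,"az":0},{"dx":-1.5,"dy":0.75,"dz":0,"ax":0,"ay":0,"az":0},{"dx":-2.2,"dy":1.1,"dz":0,"ax":0,"ay":0,"az":0},{"dx":-2.2,"dy":1.1,"dz":0,"ax":0,"ay":0,"az":0},{"dx":-1.8,"dy":0.9,"dz":1,"ax":0,"ay":0,"az":0}]'|grep ft; python3 -m inch '[{"dx":-1.0,"dy":0.5,"dz":2,"ax":0,"ay":0,"az":0},{"dx":0,"dy":0,"dz":2,"ax":0,"ay":0,"az":0},{"dx":0,"dy":0,"dz":1.5,"ax":0,"ay":0,"az":0},{"dx":0,"dy":0,"dz":0,"ax":0,"ay":0,"az":0}]'|grep ft
cat > knob.py <<'E'
from h import *
p=camera("wrist"); i=p["img"].astype(int)
m=((i[...,2]-i[...,1]>60)&(i[...,2]-i[...,0]>60)).astype(np.uint8)
n,l,s,c=cv2.connectedComponentsWithStats(m)
for j in range(1,n):
    if s[j][4]>8:
        P=W2S(pose,at_z(p,c[j],.035))*1e3; print("red",s[j].tolist(),np.round(P,1),"phi",round(np.arctan2(P[1]-66,-85-P[0]),3))
a=rect(p,-.03,-.004,.03,.06,10).astype(int)
for n,c0,c1 in [("red",110,126),("ptr",133,150)]:
    q=a[60:150,c0:c1]; X=-4-(60+np.arange(90)+.5)/10
    v=(q[...,2]-q[...,1]).mean(1) if n=="red" else 140-q.max(2).mean(1)
    v=np.where(v>.4*v.max(),v,0); print(n,round((v*X).sum()/v.sum(),2),int(v.max()),X[v>0][[0,-1]])
togo((-.130,.050,.05),np.radians(37),4)
E
python3 knob.py
```

```text
ft_force: [0.7, -0.3, 0.7]
ft_force: [0.2, 0.1, -0.3]
red [199, 126, 7, 9, 55] [-16.6  52.5  35. ] phi -2.947
red [142, 266, 23, 24, 401] [-143.6   81.6   35. ] phi 0.26
red -15.4 97 [-14.25 -16.55]
ptr -14.5 99 [-10.25 -17.25]
per row cm [ 0.25   1.255 -0.903] rot [ 0.0002 -0.0005  0.001 ] tot 6.26389637021087 0.004555066486543795 S [-116.5    0.6   86.1] t 17.48 ft [ 0.6  0.5 -0.5]
```

```bash
python3 -m inch '[{"dx":0.25,"dy":1.25,"dz":0,"ax":0,"ay":0,"az":0},{"dx":0.25,"dy":1.25,"dz":0,"ax":0,"ay":0,"az":0},{"dx":0.25,"dy":1.25,"dz":-0.5,"ax":0,"ay":0,"az":0},{"dx":0.25,"dy":1.25,"dz":-1.5,"ax":0,"ay":0,"az":0},{"dx":0,"dy":0,"dz":-1.8,"ax":0,"ay":0,"az":0}]'|grep ft; python3 -m inch '[{"dx":0,"dy":0,"dz":-1.5,"ax":0,"ay":0,"az":0},{"dx":0,"dy":0,"dz":-1.2,"ax":0,"ay":0,"az":0},{"dx":0,"dy":0,"dz":-0.8,"ax":0,"ay":0,"az":0},{"dx":0,"dy":0,"dz":-0.4,"ax":0,"ay":0,"az":0},{"dx":0,"dy":0,"dz":0,"ax":0,"ay":0,"az":0}]'|grep ft
cat > arc.py <<'E'
from h import *
import sys
st=manip.read_state(); P=W2S(pose,st["tcp_pos"])*1e3; print("S",np.round(P,1),"F station",np.round(W2S((0,0,pose[2]),st["ft_force"]),1),"t",round(st["clock"],2))
prev=P
for f in [float(v) for v in sys.argv[1:]]:
    k=np.array([-85-60*np.cos(f),66+60*np.sin(f)]); t=np.array([np.sin(f),np.cos(f)]); q=k-20*t+[19,0]
    d=S2W(pose,np.r_[q/1e3,0])-S2W(pose,np.r_[prev[:2]/1e3,0]); print(f,np.round(q,1),np.round(d[:2]*100,2)); prev=q
E
python3 knob.py|head -2; python3 arc.py .2 .4 .6 .8 1.0 1.2 1.35 1.45
```

```text
ft_force: [0.5, -0.6, -0.4]
ft_force: [0.1, -0.6, 0.7]
red [251, 45, 8, 11, 87] [-19.1  53.9  35. ] phi -2.96
red [260, 53, 6, 2, 11] [-21.9  48.8  35. ] phi -2.875
S [-130.    49.7    9. ] F station [-0.5  0.3  0.3] t 18.77
0.2 [-128.8   58.3] [0.49 0.71]
0.4 [-129.1   70.9] [0.54 1.14]
0.6 [-126.8   83.4] [0.76 1.01]
0.8 [-122.1   95.1] [0.94 0.84]
1.0 [-115.2  105.7] [1.09 0.64]
1.2 [-106.4  114.7] [1.2  0.41]
1.35 [-98.7 120.2] [0.94 0.14]
1.45 [-93.1 123.2] [0.63 0.02]
```

```bash
python3 -m inch '[{"dx":0.25,"dy":0.36,"dz":-0.2,"ax":0,"ay":0,"az":0},{"dx":0.25,"dy":0.35,"dz":-0.2,"ax":0,"ay":0,"az":0},{"dx":0.27,"dy":0.57,"dz":0,"ax":0,"ay":0,"az":0}]'|grep ft;python3 arc.py; python3 -m inch '[{"dx":0.27,"dy":0.57,"dz":0,"ax":0,"ay":0,"az":0},{"dx":0.38,"dy":0.5,"dz":0,"ax":0,"ay":0,"az":0},{"dx":0.38,"dy":0.5,"dz":0,"ax":0,"ay":0,"az":0}]'|grep ft;python3 arc.py;  python3 knob.py
```

```text
ft_force: [-0.5, -1.6, 0.7]
S [-128.9   64.8    4.8] F station [ 0.2 -1.7  0.7] t 19.15
ft_force: [-0.9, -3.0, -0.6]
S [-126.7   83.7    4.9] F station [ 0.5 -3.1 -0.6] t 19.52
red [301, 45, 15, 12, 106] [-19.5  54.8  35. ] phi -2.972
red [217, 210, 31, 33, 758] [-134.8   99.2   35. ] phi 0.587
red -16.94 99 [-15.85 -18.15]
ptr -14.63 118 [-10.05 -18.95]
per row cm [-0.458 -0.728  1.128] rot [ 0.0001 -0.0005  0.0009] tot 5.6740351114757575 0.004326836217644562 S [-126.7   84.2    4.9] t 19.57 ft [ 0.2 -2.6  0.3]
```

Lever is swinging (phi 0.59, about 3 N). Continue the arc.

```bash
python3 -m inch '[{"dx":0.47,"dy":0.42,"dz":0,"ax":0,"ay":0,"az":0},{"dx":0.47,"dy":0.42,"dz":0,"ax":0,"ay":0,"az":0},{"dx":0.55,"dy":0.32,"dz":0,"ax":0,"ay":0,"az":0},{"dx":0.55,"dy":0.32,"dz":0,"ax":0,"ay":0,"az":0}]'|grep ft;python3 arc.py; python3 -m inch '[{"dx":0.6,"dy":0.2,"dz":0,"ax":0,"ay":0,"az":0},{"dx":0.6,"dy":0.2,"dz":0,"ax":0,"ay":0,"az":0}]'|grep ft;python3 knob.py; python3 arc.py 1.2 1.3 1.4 1.45
```

```text
ft_force: [-1.7, -1.2, -0.2]
S [-115.6  106.3    4.1] F station [-1.  -1.8 -0.2] t 20.07
ft_force: [-1.9, -0.5, 0.6]
red [351, 68, 16, 12, 118] [-18.9  55.9  35. ] phi -2.99
red [236, 200, 31, 31, 736] [-109.  121.   35.] phi 1.159
red -16.33 85 [-15.25 -17.55]
ptr -14.47 119 [-10.05 -18.95]
per row cm [-1.267 -1.199  1.143] rot [-0.0002 -0.0008  0.001 ] tot 8.341238258199818 0.005054165237835566 S [-106.2  115.6    4.3] t 20.38 ft [-1.   0.8  0.1]
S [-106.2  115.6    4.3] F station [-1.2  0.2  0.1] t 20.38
1.2 [-106.4  114.7] [-0.06 -0.07]
1.3 [-101.3  118.5] [0.62 0.11]
1.4 [-95.9 121.7] [0.63 0.05]
1.45 [-93.1 123.2] [0.32 0.  ]
```

```bash
python3 -m inch '[{"dx":0.31,"dy":0.04,"dz":0,"ax":0,"ay":0,"az":0},{"dx":0.31,"dy":0.04,"dz":0,"ax":0,"ay":0,"az":0},{"dx":0.31,"dy":0.02,"dz":0,"ax":0,"ay":0,"az":0},{"dx":0.31,"dy":0.02,"dz":0,"ax":0,"ay":0,"az":0}]'|grep ft;python3 knob.py|head -2
for i in 1 2 3; do python3 -m inch '[{"dx":0.15,"dy":0,"dz":0,"ax":0,"ay":0,"az":0}]'>/dev/null; python3 arc.py; done; python3 knob.py|head -2
```

```text
ft_force: [-1.9, 0.1, -0.7]
red [362, 82, 16, 13, 119] [-18.3  56.3  35. ] phi -2.998
red [241, 201, 30, 30, 725] [-98.3 124.6  35. ] phi 1.347
S [-94.4 122.1   4.7] F station [-2.3 -1.  -0.1] t 21.05
S [-93.  122.7   4.7] F station [-1.3 -0.8 -0.2] t 21.18
S [-91.7 123.4   4.8] F station [-2.5 -1.  -0.2] t 21.3
red [366, 87, 16, 13, 124] [-18.   56.4  35. ] phi -2.999
red [243, 201, 31, 30, 726] [-94.3 125.4  35. ] phi 1.415
```

Nearly there; small steps until the stop shows in the force.

```bash
for i in 1 2 3 4 5; do python3 -m inch '[{"dx":0.09,"dy":-0.03,"dz":0,"ax":0,"ay":0,"az":0}]'>/dev/null; python3 arc.py; done; python3 knob.py|head -2
```

```text
S [-90.8 123.6   4.7] F station [-2.2 -0.4  0.1] t 21.48
S [-89.9 123.8   4.7] F station [-2.5  0.1  0.3] t 21.6
S [-89.  124.    4.7] F station [-2.3  1.   1. ] t 21.73
S [-88.3 124.2   4.5] F station [-6.3  1.2  4.5] t 21.85
S [-88.  124.3   4.2] F station [-12.7   0.2   8.2] t 21.98
red [368, 91, 17, 13, 129] [-17.9  56.3  35. ] phi -2.998
red [244, 201, 31, 31, 734] [-91.  125.9  35. ] phi 1.471
```

```bash
python3 -m inch '[{"dx":-0.6,"dy":0.3,"dz":0,"ax":0,"ay":0,"az":0},{"dx":-1.8,"dy":0.9,"dz":0,"ax":0,"ay":0,"az":0},{"dx":-1.8,"dy":0.9,"dz":1.5,"ax":0,"ay":0,"az":0},{"dx":0,"dy":0,"dz":3,"ax":0,"ay":0,"az":0},{"dx":0,"dy":0,"dz":3,"ax":0,"ay":0,"az":0}]'|grep ft; python3 -m inch '[{"dx":-0.8,"dy":-2.3,"dz":0,"ax":0,"ay":0,"az":0},{"dx":-0.8,"dy":-2.3,"dz":0,"ax":0,"ay":0,"az":0},{"dx":0,"dy":-2.3,"dz":0,"ax":0,"ay":0,"az":0},{"dx":0,"dy":-1,"dz":0,"ax":0,"ay":0,"az":0},{"dx":0,"dy":0,"dz":0,"ax":0,"ay":0,"az":0}]'|grep ft
python3 knob.py; python3 - <<'E'
from h import *
p=camera("wrist"); a=rect(p,-.03,-.004,.035,.055,10).astype(int)
q=lambda c0,c1,f:[(round(-4-(r+1)/10,1),int(f(a[r:r+3,c0:c1]))) for r in range(70,160,3)]
print("red",q(60,76,lambda v:(v[...,2]-v[...,1]).mean())); print("ptr",q(90,115,lambda v:v.max(2).mean()))
for n,z in [("vial_1",.056+.0425-.02)]:
    for r in models.masks_of(p,n)[:3]: print(n,round(r["conf"],2),np.round(r["pixel"],1),int(r["mask"].sum()),np.round(W2S(pose,at_z(p,r["pixel"],.07))*1e3,1))
E
```

```text
ft_force: [-0.4, -0.8, 0.6]
ft_force: [0.5, 0.4, -0.6]
red [249, 123, 10, 10, 63] [-17.2  53.   35. ] phi -2.953
red [147, 201, 20, 20, 307] [-91.2 127.5  35. ] phi 1.47
red -15.53 88 [-14.45 -16.65]
ptr -14.37 104 [-10.05 -18.25]
per row cm [-0.335  0.271 -0.737] rot [-0.0001 -0.0007  0.0012] tot 3.414700535805612 0.005451189730180091 S [-113.2   46.3   79.5] t 23.32 ft [-0.6  0.4 -0.5]
red [(-11.1, -1), (-11.4, -1), (-11.7, -1), (-12.0, -1), (-12.3, 0), (-12.6, -1), (-12.9, -5), (-13.2, -10), (-13.5, -9), (-13.8, 2), (-14.1, 22), (-14.4, 43), (-14.7, 66), (-15.0, 83), (-15.3, 93), (-15.6, 93), (-15.9, 84), (-16.2, 68), (-16.5, 46), (-16.8, 28), (-17.1, 15), (-17.4, 8), (-17.7, 0), (-18.0, -3), (-18.3, -4), (-18.6, -4), (-18.9, -5), (-19.2, -5), (-19.5, -5), (-19.8, -5)]
ptr [(-11.1, 72), (-11.4, 87), (-11.7, 93), (-12.0, 89), (-12.3, 79), (-12.6, 67), (-12.9, 56), (-13.2, 48), (-13.5, 41), (-13.8, 35), (-14.1, 32), (-14.4, 31), (-14.7, 31), (-15.0, 36), (-15.3, 45), (-15.6, 55), (-15.9, 63), (-16.2, 67), (-16.5, 70), (-16.8, 76), (-17.1, 79), (-17.4, 83), (-17.7, 92), (-18.0, 110), (-18.3, 126), (-18.6, 138), (-18.9, 146), (-19.2, 147), (-19.5, 140), (-19.8, 126)]
vial_1 0.74 [319.6  45.8] 2075 [37.7 -2.1 70. ]
```

Lever is at its stop (phi ≈ 1.47). Seen obliquely from afar, the pointer looks slightly beyond the line, which may be parallax, so I check from several view angles, including near-vertical, left of the lens.

```bash
cat > chk.py <<'E'
from h import *
p=camera("wrist"); T=np.array(p["cam_to_world"]); C=W2S(pose,T[:3,3]); k=10
a=rect(p,-.03,0,.035,.055,k).astype(int); X=-(np.arange(300)+.5)/k
red=(a[:,55:76,2]-a[:,55:76,1]).mean(1); i=red[80:230].argmax()+80
def mid(v,i,lv):
    lo=i
    while v[lo]>lv: lo-=1
    hi=i
    while v[hi]>lv: hi+=1
    return (X[lo]+X[hi])/2,X[lo]-X[hi]
M,wm=mid(red,i,red[i]/2); out=[]
for c0,c1 in [(88,98),(98,108)]:
    br=a[:,c0:c1].max(2).mean(1); j=br[i-30:i+30].argmin()+i-30; bg=min(br[j-20:j].max(),br[j:j+20].max())
    P,wp=mid(-br,j,-(br[j]+bg)/2); out.append((round(P,2),round(wp,2),int(br[j]),int(bg),"sep %.2f"%(M-P)))
print("tan %.2f"%((-.015-C[0])/(C[2]-.03)),"mark %.2f w %.2f"%(M,wm),out,"px",np.round(proj(p,S2W(pose,(-.015,.045,.03)))),"S",np.round(W2S(pose,manip.read_state()["tcp_pos"])*1e3,1))
E
python3 chk.py
python3 -m inch '[{"dx":0,"dy":0,"dz":2.5,"ax":0,"ay":0,"az":0},{"dx":0,"dy":0,"dz":2.5,"ax":0,"ay":0,"az":0},{"dx":1.2,"dy":2.5,"dz":0,"ax":0,"ay":0,"az":0},{"dx":1.3,"dy":2.5,"dz":0,"ax":0,"ay":0,"az":0},{"dx":1.3,"dy":2.5,"dz":0,"ax":0,"ay":0,"az":0}]'|grep ft
python3 -m inch '[{"dx":0,"dy":0,"dz":0,"ax":0,"ay":0,"az":0}]'>/dev/null; python3 chk.py
for i in 1 2 3; do python3 -m inch '[{"dx":1.6,"dy":-0.8,"dz":0,"ax":0,"ay":0,"az":0},{"dx":1.6,"dy":-0.8,"dz":0,"ax":0,"ay":0,"az":0},{"dx":0,"dy":0,"dz":0,"ax":0,"ay":0,"az":0}]'|grep ft; python3 chk.py; done
```

```text
tan 0.61 mark -15.60 w 2.10 [(np.float64(-14.45), np.float64(2.4), 29, 74, 'sep -1.15'), (np.float64(-14.4), np.float64(1.9), 30, 52, 'sep -1.20')] px [263. 128.] S [-113.3   47.    79.4]
ft_force: [0.5, -1.0, 0.2]
tan 0.50 mark -15.10 w 2.30 [(np.float64(-14.5), np.float64(2.1), 29, 71, 'sep -0.60'), (np.float64(-14.35), np.float64(2.2), 31, 76, 'sep -0.75')] px [345. 154.] S [-113.   131.7  129.5]
ft_force: [0.0, 0.7, -0.3]
tan 0.37 mark -14.50 w 2.10 [(np.float64(-14.3), np.float64(2.3), 35, 80, 'sep -0.20'), (np.float64(-14.3), np.float64(2.3), 34, 84, 'sep -0.20')] px [345. 187.] S [-77.1 129.5 129.2]
ft_force: [1.1, 0.9, -0.8]
tan 0.25 mark -13.95 w 2.00 [(np.float64(-14.1), np.float64(1.9), 37, 86, 'sep 0.15'), (np.float64(-14.1), np.float64(2.3), 42, 90, 'sep 0.15')] px [349. 221.] S [-41.8 130.  129.2]
ft_force: [-0.2, 0.9, -0.3]
tan 0.12 mark -13.40 w 1.90 [(np.float64(-13.9), np.float64(1.7), 29, 101, 'sep 0.50'), (np.float64(-14.0), np.float64(1.9), 30, 103, 'sep 0.60')] px [354. 259.] S [ -6.3 130.3 129.2]
```

The fit over view angles (sep ≈ 0.95 − 3.2·tan) shows the red line sits lower than the pointer, so viewed straight down the pointer is still ~0.9 mm short of the mark. There is time to put it right: unlock, nudge on, relock. First I set the tool upright beyond the knob.

```bash
python3 -m inch '[{"dx":-1.3,"dy":0.65,"dz":0,"ax":0.072,"ay":0.144,"az":0},{"dx":-1.3,"dy":0.65,"dz":0,"ax":0.072,"ay":0.144,"az":0},{"dx":-1.3,"dy":0.65,"dz":0,"ax":0.072,"ay":0.144,"az":0},{"dx":-1.3,"dy":0.65,"dz":0,"ax":0.072,"ay":0.144,"az":0},{"dx":0,"dy":0,"dz":-2,"ax":0,"ay":0,"az":0}]'|grep ft
python3 -c "
from h import *
togo((-.064,.129,.002),0,1)"; python3 knob.py|head -3
```

```text
ft_force: [-0.3, -0.5, -0.4]
per row cm [-2.6700e-01 -2.0000e-03 -1.0929e+01] rot [0.0045 0.     0.0027] tot 10.931789909815773 0.005186761824458757 S [-61.6 130.2 111.3] t 26.18 ft [-0.3 -0.5 -0.4]
red [349, 125, 13, 12, 92] [-12.   55.4  35. ] phi -2.997
red [259, 217, 16, 15, 191] [-93.8 125.5  35. ] phi 1.424
red -12.44 117 [-11.65 -13.25]
```

```bash
python3 -m inch '[{"dx":-0.1,"dy":0,"dz":-2.5,"ax":0,"ay":0,"az":0},{"dx":-0.1,"dy":0,"dz":-2.5,"ax":0,"ay":0,"az":0},{"dx":0,"dy":0,"dz":-2.3,"ax":0,"ay":0,"az":0},{"dx":0,"dy":0,"dz":-2,"ax":0,"ay":0,"az":0},{"dx":0,"dy":0,"dz":-1.4,"ax":0,"ay":0,"az":0}]'|grep ft
sed 's/q=k-20\*t+\[19,0\]/q=k+20*t/' arc.py > arc2.py; python3 arc2.py 1.45 1.3 1.15 1.0 .85 .7 .55 .4 .3
```

```text
ft_force: [-0.5, 0.0, 0.4]
S [-66.8 129.5   1.9] F station [-0.5 -0.2  0.4] t 26.85
1.45 [-72.4 128. ] [-0.57  0.12]
1.3 [-81.8 129.2] [-0.79  0.53]
1.15 [-91.3 128.9] [-0.86  0.4 ]
1.0 [-100.6  127.3] [-0.91  0.27]
0.85 [-109.6  124.3] [-0.94  0.13]
0.7 [-118.   119.9] [-0.95 -0.01]
0.55 [-125.7  114.4] [-0.94 -0.15]
0.4 [-132.5  107.8] [-0.9  -0.29]
0.3 [-136.4  102.8] [-0.57 -0.27]
```

```bash
python3 -m inch '[{"dx":-0.57,"dy":0.12,"dz":0,"ax":0,"ay":0,"az":0},{"dx":-0.4,"dy":0.27,"dz":0,"ax":0,"ay":0,"az":0},{"dx":-0.4,"dy":0.27,"dz":0,"ax":0,"ay":0,"az":0}]'|grep ft; python3 -m inch '[{"dx":-0.86,"dy":0.4,"dz":0,"ax":0,"ay":0,"az":0},{"dx":-0.91,"dy":0.27,"dz":0,"ax":0,"ay":0,"az":0},{"dx":-0.94,"dy":0.13,"dz":0,"ax":0,"ay":0,"az":0},{"dx":-0.95,"dy":0,"dz":0,"ax":0,"ay":0,"az":0}]'|grep ft; python3 arc2.py;  python3 -m inch '[{"dx":-0.94,"dy":-0.15,"dz":0,"ax":0,"ay":0,"az":0},{"dx":-0.9,"dy":-0.29,"dz":0,"ax":0,"ay":0,"az":0},{"dx":-0.57,"dy":-0.27,"dz":0,"ax":0,"ay":0,"az":0}]'|grep ft;python3 arc2.py; python3 knob.py|head -2
```

```text
ft_force: [1.7, -3.9, 0.7]
ft_force: [2.6, -1.9, 0.9]
S [-117.6  120.1    2.5] F station [ 3.2 -0.6  0.9] t 27.73
ft_force: [2.4, 1.3, 0.5]
S [-136.1  102.6    2.4] F station [1.6 2.2 0.5] t 28.1
red [292, 254, 20, 25, 347] [-144.8   82.2   35. ] phi 0.264knob.py:12: RuntimeWarning: invalid value encountered in scalar divide
  v=np.where(v>.4*v.max(),v,0); print(n,round((v*X).sum()/v.sum(),2),int(v.max()),X[v>0][[0,-1]])
Traceback (most recent call last):
  File "knob.py", line 12, in <module>
    v=np.where(v>.4*v.max(),v,0); print(n,round((v*X).sum()/v.sum(),2),int(v.max()),X[v>0][[0,-1]])
                                                                                    ~~~~~~^^^^^^^^
IndexError: index 0 is out of bounds for axis 0 with size 0
```

```bash
python3 -m inch '[{"dx":0.36,"dy":0.72,"dz":0,"ax":0,"ay":0,"az":0},{"dx":0,"dy":0,"dz":4.5,"ax":0,"ay":0,"az":0},{"dx":0,"dy":0,"dz":4.5,"ax":0,"ay":0,"az":0},{"dx":-0.19,"dy":-2.95,"dz":0,"ax":-0.072,"ay":-0.144,"az":0},{"dx":-0.19,"dy":-2.95,"dz":0,"ax":-0.072,"ay":-0.144,"az":0}]'|grep ft; python3 -m inch '[{"dx":-0.19,"dy":-2.95,"dz":0,"ax":-0.072,"ay":-0.144,"az":0},{"dx":-0.19,"dy":-2.95,"dz":0,"ax":-0.072,"ay":-0.144,"az":0},{"dx":0,"dy":0,"dz":-2,"ax":0,"ay":0,"az":0}]'|grep ft; python3 -c "
from h import *
togo((-.09,.001,.020),np.radians(37),1)"; python3 chk.py
```

```text
ft_force: [-0.2, 0.0, -0.6]
ft_force: [0.5, 0.3, -0.1]
per row cm [ 0.132 -0.039 -5.075] rot [-0.0012 -0.0034  0.0078] tot 5.076771680261253 0.008652090684591945 S [-91.4   0.8  70.7] t 29.15 ft [ 0.5  0.3 -0.1]
tan 0.54 mark -15.20 w 2.10 [(np.float64(-14.5), np.float64(2.5), 31, 87, 'sep -0.70'), (np.float64(-14.35), np.float64(2.6), 31, 80, 'sep -0.85')] px [207. 146.] S [-93.1   2.3  66.8]
```

```bash
python3 -m inch '[{"dx":0,"dy":-0.05,"dz":-1.6,"ax":0,"ay":0,"az":0},{"dx":0,"dy":-0.05,"dz":-1.6,"ax":0,"ay":0,"az":0},{"dx":0,"dy":0,"dz":-1.5,"ax":0,"ay":0,"az":0},{"dx":1.8,"dy":-0.9,"dz":0,"ax":0,"ay":0,"az":0},{"dx":1.8,"dy":-0.9,"dz":0,"ax":0,"ay":0,"az":0}]'|grep ft; python3 -m inch '[{"dx":1.5,"dy":-0.75,"dz":0,"ax":0,"ay":0,"az":0},{"dx":0.5,"dy":-0.25,"dz":0,"ax":0,"ay":0,"az":0},{"dx":0,"dy":0,"dz":0,"ax":0,"ay":0,"az":0}]'|grep ft; python3 chk.py; python3 -m inch '[{"dx":0.27,"dy":-0.13,"dz":0,"ax":0,"ay":0,"az":0},{"dx":0.27,"dy":-0.13,"dz":0,"ax":0,"ay":0,"az":0}]'|grep ft; python3 chk.py
```

```text
ft_force: [0.9, 0.6, 1.1]
ft_force: [-0.2, -0.3, -0.6]
tan 0.31 mark -14.25 w 1.80 [(np.float64(-14.3), np.float64(2.3), 44, 204, 'sep 0.05'), (np.float64(-14.15), np.float64(2.0), 44, 120, 'sep -0.10')] px [191. 205.] S [-26.5   1.6  25.1]
ft_force: [-0.8, 0.4, -0.4]
tan 0.28 mark -14.10 w 1.70 [(np.float64(-14.15), np.float64(2.0), 55, 216, 'sep 0.05'), (np.float64(-14.1), np.float64(2.3), 64, 160, 'sep 0.00')] px [190. 214.] S [-20.    1.2  25.7]
```

```bash
python3 -m inch '[{"dx":-0.4,"dy":0.2,"dz":0,"ax":0,"ay":0,"az":0},{"dx":0,"dy":0,"dz":-0.55,"ax":0,"ay":0,"az":0},{"dx":0.25,"dy":-0.13,"dz":0,"ax":0,"ay":0,"az":0},{"dx":0.25,"dy":-0.13,"dz":0,"ax":0,"ay":0,"az":0},{"dx":0.18,"dy":-0.09,"dz":0,"ax":0,"ay":0,"az":0}]'|grep ft; python3 -m inch '[{"dx":0.09,"dy":-0.045,"dz":0,"ax":0,"ay":0,"az":0},{"dx":0,"dy":0,"dz":0,"ax":0,"ay":0,"az":0}]'|grep ft; python3 chk.py
```

```text
ft_force: [-4.7, 1.4, 2.2]
ft_force: [-5.6, 2.4, 2.8]
tan 0.26 mark -14.00 w 1.70 [(np.float64(-14.1), np.float64(1.9), 42, 231, 'sep 0.10'), (np.float64(-14.1), np.float64(1.9), 49, 150, 'sep 0.10')] px [187. 218.] S [-16.5   1.2  19.6]
```

```bash
python3 -m inch '[{"dx":0.06,"dy":-0.03,"dz":0,"ax":0,"ay":0,"az":0},{"dx":0.06,"dy":-0.03,"dz":0,"ax":0,"ay":0,"az":0},{"dx":0,"dy":0,"dz":0,"ax":0,"ay":0,"az":0}]'|grep ft; python3 chk.py; python3 -m inch '[{"dx":0.027,"dy":-0.013,"dz":0,"ax":0,"ay":0,"az":0},{"dx":0,"dy":0,"dz":0,"ax":0,"ay":0,"az":0}]'|grep ft; python3 chk.py;  python3 -m inch '[{"dx":0.027,"dy":-0.013,"dz":0,"ax":0,"ay":0,"az":0},{"dx":0,"dy":0,"dz":0,"ax":0,"ay":0,"az":0}]'|grep ft; python3 chk.py
```

```text
ft_force: [-7.6, 2.6, 3.3]
tan 0.25 mark -14.00 w 1.70 [(np.float64(-14.1), np.float64(2.1), 54, 216, 'sep 0.10'), (np.float64(-14.05), np.float64(2.2), 61, 149, 'sep 0.05')] px [187. 220.] S [-15.4   1.2  19.6]
ft_force: [-5.8, 2.6, 4.0]
tan 0.25 mark -14.00 w 1.90 [(np.float64(-14.1), np.float64(1.9), 50, 233, 'sep 0.10'), (np.float64(-14.1), np.float64(1.9), 55, 144, 'sep 0.10')] px [187. 220.] S [-15.1   1.2  19.6]
ft_force: [-8.2, 2.2, 3.7]
tan 0.25 mark -13.90 w 1.70 [(np.float64(-14.1), np.float64(2.1), 62, 234, 'sep 0.20'), (np.float64(-14.05), np.float64(2.0), 63, 144, 'sep 0.15')] px [187. 220.] S [-14.9   1.2  19.6]
```

```bash
for i in 1 2; do python3 -m inch '[{"dx":0.027,"dy":-0.013,"dz":0,"ax":0,"ay":0,"az":0},{"dx":0,"dy":0,"dz":0,"ax":0,"ay":0,"az":0}]'|grep ft; python3 chk.py; done
```

```text
ft_force: [-8.0, 2.4, 3.2]
tan 0.25 mark -14.05 w 1.80 [(np.float64(-13.7), np.float64(2.3), 58, 228, 'sep -0.35'), (np.float64(-13.6), np.float64(2.3), 59, 173, 'sep -0.45')] px [187. 221.] S [-14.5   1.2  19.6]
ft_force: [-7.2, 2.7, 3.4]
tan 0.25 mark -13.95 w 1.60 [(np.float64(-13.8), np.float64(2.5), 58, 224, 'sep -0.15'), (np.float64(-13.65), np.float64(2.2), 57, 157, 'sep -0.30')] px [187. 221.] S [-14.3   1.2  19.6]
```

Pointer is now ~0.4 mm on the near side of the mark by the parallax-corrected estimate. Release, and lock again by the same path.

```bash
python3 -m inch '[{"dx":-0.5,"dy":0.25,"dz":0,"ax":0,"ay":0,"az":0},{"dx":-1.5,"dy":0.75,"dz":0,"ax":0,"ay":0,"az":0},{"dx":-2.2,"dy":1.1,"dz":0,"ax":0,"ay":0,"az":0},{"dx":-2.2,"dy":1.1,"dz":0,"ax":0,"ay":0,"az":0},{"dx":-1.8,"dy":0.9,"dz":1,"ax":0,"ay":0,"az":0}]'|grep ft; python3 -m inch '[{"dx":-1.0,"dy":0.5,"dz":2,"ax":0,"ay":0,"az":0},{"dx":0,"dy":0,"dz":2,"ax":0,"ay":0,"az":0},{"dx":0,"dy":0,"dz":1.5,"ax":0,"ay":0,"az":0},{"dx":0,"dy":0,"dz":0,"ax":0,"ay":0,"az":0}]'|grep ft
python3 chk.py; python3 knob.py | head -2 2>/dev/null; python3 -c "
from h import *
togo((-.130,.050,.009),np.radians(37),4)"
```

```text
ft_force: [-0.4, 0.3, 1.0]
ft_force: [-0.7, 0.2, 0.1]
tan 0.60 mark -15.55 w 2.20 [(np.float64(-13.6), np.float64(1.9), 31, 98, 'sep -1.95'), (np.float64(-13.75), np.float64(1.8), 31, 71, 'sep -1.80')] px [212. 132.] S [-115.7    1.    85.8]
red [200, 125, 6, 9, 54] [-17.   52.5  35. ] phi -2.946
red [138, 265, 23, 23, 398] [-142.8   84.9   35. ] phi 0.316
per row cm [ 0.239  1.243 -1.892] rot [-0.0001 -0.0008  0.001 ] tot 9.104425837365994 0.005035165608817532 S [-116.3    1.3   84.7] t 34.33 ft [-0.2 -0.2  0.7]
```

```bash
python3 -m inch '[{"dx":0.25,"dy":1.25,"dz":0,"ax":0,"ay":0,"az":0},{"dx":0.25,"dy":1.25,"dz":0,"ax":0,"ay":0,"az":0},{"dx":0.25,"dy":1.25,"dz":-0.5,"ax":0,"ay":0,"az":0},{"dx":0.25,"dy":1.25,"dz":-1.5,"ax":0,"ay":0,"az":0},{"dx":0,"dy":0,"dz":-1.8,"ax":0,"ay":0,"az":0}]'|grep ft; python3 -m inch '[{"dx":0,"dy":0,"dz":-1.5,"ax":0,"ay":0,"az":0},{"dx":0,"dy":0,"dz":-1.2,"ax":0,"ay":0,"az":0},{"dx":0,"dy":0,"dz":-0.8,"ax":0,"ay":0,"az":0},{"dx":0,"dy":0,"dz":-0.4,"ax":0,"ay":0,"az":0}]'|grep ft
python3 -m inch '[{"dx":0.25,"dy":0.36,"dz":-0.2,"ax":0,"ay":0,"az":0},{"dx":0.25,"dy":0.35,"dz":-0.2,"ax":0,"ay":0,"az":0},{"dx":0.27,"dy":0.57,"dz":0,"ax":0,"ay":0,"az":0},{"dx":0.27,"dy":0.57,"dz":0,"ax":0,"ay":0,"az":0}]'|grep ft;python3 arc.py .6 .8 1.0 1.2
```

```text
ft_force: [0.1, 0.1, -0.3]
ft_force: [-0.2, 0.4, 0.1]
ft_force: [-1.2, -2.4, 0.2]
S [-128.1   71.5    4.9] F station [-0.  -2.7  0.2] t 35.95
0.6 [-126.8   83.4] [0.64 1.  ]
0.8 [-122.1   95.1] [0.94 0.84]
1.0 [-115.2  105.7] [1.09 0.64]
1.2 [-106.4  114.7] [1.2  0.41]
```

```bash
python3 -m inch '[{"dx":0.33,"dy":0.5,"dz":0,"ax":0,"ay":0,"az":0},{"dx":0.33,"dy":0.5,"dz":0,"ax":0,"ay":0,"az":0},{"dx":0.47,"dy":0.42,"dz":0,"ax":0,"ay":0,"az":0},{"dx":0.47,"dy":0.42,"dz":0,"ax":0,"ay":0,"az":0}]'|grep ft; python3 -m inch '[{"dx":0.55,"dy":0.32,"dz":0,"ax":0,"ay":0,"az":0},{"dx":0.55,"dy":0.32,"dz":0,"ax":0,"ay":0,"az":0},{"dx":0.6,"dy":0.2,"dz":0,"ax":0,"ay":0,"az":0},{"dx":0.6,"dy":0.2,"dz":0,"ax":0,"ay":0,"az":0}]'|grep ft;  python3 -m inch '[{"dx":0.31,"dy":0.04,"dz":0,"ax":0,"ay":0,"az":0},{"dx":0.31,"dy":0.04,"dz":0,"ax":0,"ay":0,"az":0},{"dx":0.31,"dy":0.02,"dz":0,"ax":0,"ay":0,"az":0},{"dx":0.31,"dy":0.02,"dz":0,"ax":0,"ay":0,"az":0}]'|grep ft; python3 arc.py; python3 -m inch '[{"dx":0.15,"dy":0,"dz":0,"ax":0,"ay":0,"az":0},{"dx":0.15,"dy":0,"dz":0,"ax":0,"ay":0,"az":0},{"dx":0.15,"dy":0,"dz":0,"ax":0,"ay":0,"az":0}]'|grep ft; python3 arc.py
```

```text
ft_force: [-1.3, -1.3, 1.1]
ft_force: [-2.2, 0.3, -0.6]
ft_force: [-2.4, -0.6, -0.4]
S [-96.  121.3   4. ] F station [-1.8 -1.6 -0.4] t 37.45
ft_force: [-2.5, -0.0, -0.2]
S [-91.9 123.3   4.3] F station [-2.2 -1.1 -0.2] t 37.83
```

```bash
for i in 1 2 3 4 5; do python3 -m inch '[{"dx":0.09,"dy":-0.03,"dz":0,"ax":0,"ay":0,"az":0}]'>/dev/null; python3 arc.py; done; python3 knob.py|head -2
```

```text
S [-91.  123.5   4.3] F station [-2.2  0.5 -0.1] t 37.95
S [-90.1 123.7   4.3] F station [-2.   0.2  0.1] t 38.08
S [-89.2 123.9   4.2] F station [-2.6  1.7  1.7] t 38.2
S [-88.4 124.1   4.1] F station [-5.7  0.8  2.3] t 38.33
S [-88.1 124.2   3.8] F station [-12.    0.2   8.3] t 38.45
red [368, 91, 17, 13, 126] [-18.   56.4  35. ] phi -3.0
red [243, 201, 31, 30, 737] [-91.  125.9  35. ] phi 1.471
```

At the stop again. Retreat, check and hand in.

```bash
python3 -m inch '[{"dx":-0.6,"dy":0.3,"dz":0,"ax":0,"ay":0,"az":0},{"dx":-1.8,"dy":0.9,"dz":0,"ax":0,"ay":0,"az":0},{"dx":-1.8,"dy":0.9,"dz":1.5,"ax":0,"ay":0,"az":0},{"dx":0,"dy":0,"dz":3,"ax":0,"ay":0,"az":0},{"dx":0,"dy":0,"dz":3,"ax":0,"ay":0,"az":0}]'|grep ft; python3 -m inch '[{"dx":-0.8,"dy":-2.3,"dz":0,"ax":0,"ay":0,"az":0},{"dx":-0.8,"dy":-2.3,"dz":0,"ax":0,"ay":0,"az":0},{"dx":0,"dy":-2.3,"dz":0,"ax":0,"ay":0,"az":0},{"dx":0,"dy":-1,"dz":0,"ax":0,"ay":0,"az":0},{"dx":0,"dy":0,"dz":0,"ax":0,"ay":0,"az":0}]'|grep -E "ft|clock"
python3 chk.py; python3 knob.py|head -2; python3 - <<'E'
from h import *
p=camera("wrist")
for r in models.masks_of(p,"vial_1")[:3]:
    ys,xs=np.nonzero(r["mask"]); print("vial",round(r["conf"],2),np.round(r["pixel"]),[xs.min(),xs.max(),ys.min(),ys.max()])
print("cup floor/top-of-vial if upright at nest",proj(p,S2W(pose,(.029,0,.0425))),proj(p,S2W(pose,(.029,0,.0985))))
E
```

```text
ft_force: [-0.4, 0.5, 0.1]
clock: 39.75
ft_force: [0.9, -0.4, 0.4]
tan 0.61 mark -15.45 w 2.20 [(np.float64(-13.75), np.float64(2.6), 29, 80, 'sep -1.70'), (np.float64(-13.7), np.float64(2.5), 30, 60, 'sep -1.75')] px [261. 128.] S [-113.4   46.2   79. ]
red [249, 122, 12, 10, 68] [-17.2  53.3  35. ] phi -2.956
red [147, 200, 21, 20, 315] [-91.1 127.5  35. ] phi 1.472
vial 0.87 [322.  43.] [np.int64(300), np.int64(340), np.int64(9), np.int64(80)]
vial 0.58 [309. 151.] [np.int64(147), np.int64(428), np.int64(0), np.int64(255)]
vial 0.43 [510. 180.] [np.int64(508), np.int64(511), np.int64(175), np.int64(188)]
cup floor/top-of-vial if upright at nest [312.75420384  76.99818936] [325.54982712  22.98141495]
```

```bash
python3 -c "
from bench import manip
print(manip.finish_job())"
```

```text
the job is handed in; nothing more can be done
None
```

The job is handed in at about 40 s of the 51 s allowed. The pointer is an estimated 0.4 mm short of the red mark, on the near side. The vial still stands in its cup, and the clamp lever is at its stop. I locked it once, found the pointer about 0.9 mm short, and unlocked, nudged and relocked it.

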